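# Load samples under the inspection microscope and set its lamp

### The job

Open the drawer, take out every sample case in it and lay them all in the white tray, lying down and not stacked. Then slide the loaded tray along the bench by its black handle, under the microscope head without hitting it, until it sits squarely on the green outline; once it is there, turn the lamp dial up to level 6, six clicks from off. Finish with the drawer fully shut, and leave the bottle and jar where they are.

Things in the scene. Friction and masses are not known exactly. Their poses are not given: they have to be found in the camera images.
- scope: Fixed cream video microscope. Origin: bench point straight below the lens, centre of a green outline (182 x 118 mm) painted on the bench. The tray goes in along its +x (away from the robot), handle at the -x side. The head overhangs the origin: 90 mm across, underside 95 mm up, top 320 mm. An arm (underside 247 mm up) runs to a column at its own (60, 200) mm, on a foot 160 x 130 x 22 mm.
- tray: Loose white tray, 0.4 kg, 170 (x) x 110 mm (y), floor 4 mm thick, lip 5 mm wide, 9 mm high. Origin: underside, centre of the 170 x 110 part. Upright black handle fin at x = -140 mm: 36 mm along x, 14 mm thick (y), 6 to 61 mm high. Starts in front of the microscope, clear of its head. On the outline its origin is at the scope's origin and their x axes agree.
- cab_drawer0 (a joint): Drawer of the bench drawer unit: travel in m, 0 shut, up to about 0.157 fully open; slides freely (about 1 N) along the unit's own -x, towards the robot.
- cab: Fixed grey drawer unit 230 (x) x 320 (y) x 90 mm high, white front facing its own -x. Origin: underside centre. Drawer inner floor 22 mm above the bench, side walls to 68 mm, front to 78 mm. The cases start inside the front part of the shut drawer, in a row across it, their length about along x, flat.
- cab_drawer0_handle (a point): Middle of the drawer's steel bar handle, 120 mm long along the unit's y, 35 mm in front of the drawer's front and about 52 mm above the bench; moves with the drawer.
- dial (a joint): Lamp dial angle in rad, growing clockwise seen from above. Spring detents every 30 degrees (0.5236 rad): off = 0, level n = n x 0.5236, level 6 = 3.1416, last level 8, a stop at each end. Released, it drops into the nearest click (about 0.08 N m to turn past one). Starts between off and level 3.
- dial_grip (a point): Point on the dial's axis at the height to grip, 85 mm above the bench. The black dial has a vertical bar grip across its axis, 54 mm long, 14 mm thick, 65 to 97 mm above the bench. The point's x axis lies along the bar, towards the end with the white pointer line.
- lamp: Fixed cream lamp controller box 130 (x) x 100 (y) x 55 mm high, dial in the middle of its top. Origin: underside centre; its x axis points roughly away from the robot. A red mark shows off, white ticks the levels: the pointer at level n stands (120 - 30 n) degrees counterclockwise from the box's x axis: off far left, level 4 straight away, level 6 to the right.
- bottle: Bystander: white bottle, 56 mm across, 150 mm high, standing beyond the lamp box. Origin: underside centre.
- jar: Bystander: amber jar, 60 mm across, 70 mm high. Origin: underside centre.
- case_a: Blue closed sample case, 75 (x) x 34 (y) x 28 mm (z), 80 to 170 g, origin at its centre; may be absent. Two or three of the four are present.
- case_b: Orange closed sample case, 75 (x) x 34 (y) x 28 mm (z), 80 to 170 g, origin at its centre; may be absent. Two or three of the four are present.
- case_c: Yellow closed sample case, 75 (x) x 34 (y) x 28 mm (z), 80 to 170 g, origin at its centre; may be absent. Two or three of the four are present.
- case_d: Green closed sample case, 75 (x) x 34 (y) x 28 mm (z), 80 to 170 g, origin at its centre; may be absent. Two or three of the four are present.
Not all that is in view belongs to the job. There is more than one size of the lamp; the job needs the larger.

How it is judged:
On the way, in this order (a step that is already met when the one before it is completed fails the run):
1. the drawer is pulled open (value of joint cab_drawer0 above 0.1 m), for 0.1 s.
2. every sample case lies in the tray, let go (x of case_a in the frame of tray between -0.072 and 0.072 m and y of case_a in the frame of tray between -0.042 and 0.042 m and z of each of case_a, case_b, case_c, case_d in the frame of tray below 0.035 m and x of case_b in the frame of tray between -0.072 and 0.072 m and y of case_b in the frame of tray between -0.042 and 0.042 m and x of case_c in the frame of tray between -0.072 and 0.072 m and y of case_c in the frame of tray between -0.042 and 0.042 m and x of case_d in the frame of tray between -0.072 and 0.072 m and y of case_d in the frame of tray between -0.042 and 0.042 m and contact force between the fingers and case_a below 0.2 N and contact force between the fingers and case_b below 0.2 N and contact force between the fingers and case_c below 0.2 N and contact force between the fingers and case_d below 0.2 N), for 0.3 s.
3. the loaded tray is on the green outline under the lens (x of case_a in the frame of tray between -0.072 and 0.072 m and y of case_a in the frame of tray between -0.042 and 0.042 m and z of each of case_a, case_b, case_c, case_d in the frame of tray below 0.035 m and x of case_b in the frame of tray between -0.072 and 0.072 m and y of case_b in the frame of tray between -0.042 and 0.042 m and x of case_c in the frame of tray between -0.072 and 0.072 m and y of case_c in the frame of tray between -0.042 and 0.042 m and x of case_d in the frame of tray between -0.072 and 0.072 m and y of case_d in the frame of tray between -0.042 and 0.042 m and horizontal distance between tray and scope below 0.015 m and angle between the x axis of tray and the x axis of scope, either way round below 0.15 rad), for 0.3 s.
4. the dial stands at level 6 (value of joint dial between 3.04 and 3.24 rad and velocity of joint dial between -0.3 and 0.3 rad/s), for 0.3 s.
At the end, for the whole second after the job is handed in: Each case lies in the tray (centre within 72 mm along x and 42 mm along y of the tray's centre, under 35 mm above its underside); tray centre within 15 mm of the point below the lens, turned under 0.15 rad from the outline; dial within 0.1 rad of level 6; drawer shut within 12 mm; all at rest (all of step 3 and value of joint dial between 3.04 and 3.24 rad and value of joint cab_drawer0 below 0.012 m and linear speed of tray below 0.02 m/s); the robot touches nothing.
It fails at once if the microscope is hit (over 6 N) (contact force between scope and anything else above 6 N).
It fails at once if the tray is lifted off the bench by more than 40 mm instead of slid (height (world z) of tray above 0.04 m).
It fails at once if the bottle or jar is moved by more than 30 mm (distance of any of bottle, jar from where it was at the start of the episode above 0.03 m).
Of case_a, case_b, case_c, case_d only 2 to 3 are there at a start; the rules pass over those that are not, and their reading is None.
At some moment in a run one of tray may be knocked a few centimetres aside while the robot is not near it.
Once in a run the grip may slacken for a moment while it holds something.
It also fails if it takes over 210 s, if anything falls off the work surface, if the arm or the gripper's body presses on something with over 40 N, if the wrist force passes 120 N, or if a joint passes its speed limit or range.

### The arm

A 6-joint arm with a two-finger parallel gripper is mounted at the origin on the work surface. World frame = base frame: x ahead of the robot, y to its left, z up, the work surface at z = 0. Lengths are in m, angles in rad, forces in N, time in s.
With the tool pointing down it reaches from about 0.3 to 0.875 m from the base axis. Payload 6.4 kg.
Tool frame: the origin (TCP) lies at the very end of the fingers, on their centre line; the grasp point (between the pads) lies tcp_to_grasp behind it (tcp_to_grasp is the distance from the TCP to the grasp point, in m); z points along the fingers, y is the direction in which the jaws open and shut (so a half turn about z gives the same grasp; the last joint's range is limited). The gripper opens to 85 mm and grips with 20 to 120 N. Pads are 22 mm wide; open, the fingers measure 114 mm over their backs; the gripper's body (76 mm by 85 mm) begins 54 mm behind the grasp point. The pads swing forward as they close: fully open they stand 13 mm farther back than shut.
Start: joints at [-1.52, 0.181, 1.607, -0, 1.354, -0.206], TCP at [0.146, -0.556, 0.231] pointing down, gripper open.
Joint ranges: [-2.99, 2.99], [-0.89, 2.07], [0.3, 2.58], [-1.14, 4.28], [0, 2.63], [-3.12, 3.12]. Speed limits (rad/s): [2.57, 2.57, 3.01, 3.14, 3.14, 3.14].

### API

Orientations are given as a unit quaternion [w, x, y, z].
In Python, from bench import get_obs, camera, hand_in, tcp_to_grasp gives the robot as it stands.
- The arm moves only by the shell command python3 -m inch 'ROWS' [OPENING]. ROWS is JSON, a list of rows, each an object with "delta_pos": the shift along the tool's x, y, z in cm, a list of three; "rotation": the turn, a rotation vector about the tool's x, y, z in rad, a list of three. In form: [{"delta_pos": [x, y, z], "rotation": [rx, ry, rz]}, ...]. A call has 1 to 10 rows; each row shifts and turns the commanded pose from where the row before left it, along the tool's axes as they then stand; what a row does not reach is not made up. A row lasts 1/10 s, in which the tool goes at most 50 mm and 8.59 degrees, less where a joint would pass 70% of its speed; a pose out of reach is approached as far as the arm can. A call is refused whole if a number of a shift passes 5 or a number of a turn 0.15, either way. A call with a gripper value outside its range is refused whole. OPENING is the finger opening in cm, from 0 to 8.54, set as the call begins (- or left out, the last holds). The fingers move at their own pace and stop on an object; the grip force is fixed at half the most. Time passes only in rows, so rows that do not move let the fingers close. It gives the time, the measured TCP pose, the force and the opening at its end, in the units of the state.
- get_obs(): the state, without advancing time (a new reading comes with each control period).
- camera(name): name is "side" or "top"; returns a dict with "color" (400x640x3 uint8, red, green, blue), "vfov" (degrees; the focal length in pixels is half the picture's height over the tangent of half this angle, whatever the lens; pixels are square), "cx", "cy" (the principal point, pixels), "eye" and "orientation" of the camera in the world. Camera axes: x right, y down, z forward; pixel columns grow to the right and rows downward; lengths in m; the calibration is good to about 2 mm. A picture is of the moment at which its call begins. There is no depth.
- hand_in(): hands the job in, once; it reports no verdict.
The state is a dict: "time_s": time; "q": joint angles; "dq": joint speeds; "joint_efforts": joint torques, N m; "eef_pos": TCP position; "eef_rot": TCP orientation; "wrist_force": force on the tool from outside, world axes, zero at the start; "torque": the same for the moment, N m; "opening": opening from 0.0 (shut) to 1.0 (fully open).
Only numpy, scipy, OpenCV 4.12 (cv2) and the standard library are available. Lean on these libraries where they do the work, as an engineer would, in place of code of your own. Each camera call takes 0.05 s, during which the arm holds its last target.

## Working session

There is one attempt and no reset: what is moved stays moved. The work goes in short steps, Python scripts to look and compute and a shell command to move; the robot and the scene stay as the last step left them, time stands still between calls to the robot, and variables do not carry over. Pictures are saved under pics/ and viewed, and the job is handed in when it is done.

```bash
ls; mkdir -p pics; python3 - <<'E'
from bench import get_obs,camera,tcp_to_grasp
import cv2
print(tcp_to_grasp); print(get_obs())
for n in("side","top"):
    c=camera(n); cv2.imwrite(f"pics/{n}0.png",c["color"][:,:,::-1]); print(n,{k:v for k,v in c.items() if k!="color"})
E
```

```text
pics
0.0187
{'time_s': 0.0, 'q': array([-1.52030177e+00,  1.81530100e-01,  1.60804209e+00,  1.71504277e-05,
        1.35381287e+00, -2.06287595e-01]), 'dq': array([ 0.00025063,  0.00068789, -0.00088211,  0.00160692,  0.00026025,
       -0.00100124]), 'joint_efforts': array([ 6.83321014e-04, -4.44871867e+01, -3.51334798e+01, -2.46712589e-04,
        9.11961106e-03,  1.80087045e-05]), 'eef_pos': array([ 0.1460321 , -0.55555596,  0.23037385]), 'eef_rot': array([-8.92832125e-04,  9.91769021e-01,  1.28036736e-01,  7.80874735e-05]), 'wrist_force': array([ 0.58899007, -0.35273466, -0.56722851]), 'torque': array([ 0.01632633,  0.00740483, -0.00201469]), 'opening': 0.9976875774557905}
side {'vfov': 49.310144513061616, 'cx': 318.54497281571355, 'cy': 200.28263067564814, 'eye': array([0.20369046, 0.81672026, 1.01416005]), 'orientation': array([ 0.06934401, -0.18763772,  0.90666262, -0.37141135])}
top {'vfov': 44.52733223181134, 'cx': 316.96858769567586, 'cy': 205.02143731417118, 'eye': array([ 0.34211981, -0.03473762,  1.21737165]), 'orientation': array([ 0.06272828, -0.7009594 ,  0.70873938, -0.04908742])}
```

View pics/side0.png

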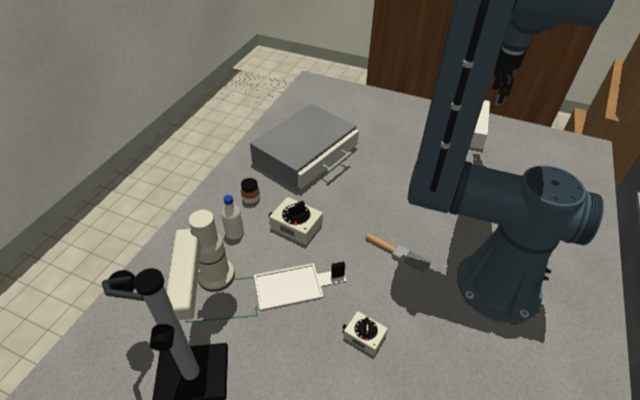

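View pics/top0.png

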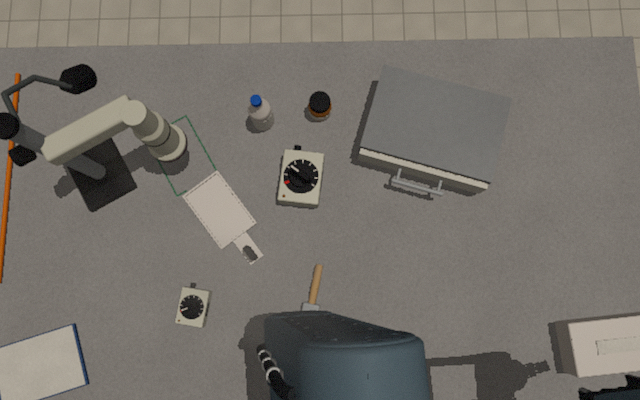

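The top view looks along the bench with +x up and +y left. The cabinet is right of centre with its drawer handle near pixel (417,186). The larger lamp is at (301,178) and the tray at (220,210). The outline is under the scope head near (180,155). I'll zoom in to measure.

```bash
cat > h.py <<'E'
import numpy as np, cv2, sys
from scipy.spatial.transform import Rotation as R
from bench import get_obs,camera
def Rq(q): return R.from_quat([q[1],q[2],q[3],q[0]])
def K(c):
    return c["color"].shape[0]/2/np.tan(np.radians(c["vfov"])/2)
def cast(c,px,z):
    px=np.atleast_2d(np.array(px,float)); f=K(c)
    d=np.c_[(px[:,0]-c["cx"])/f,(px[:,1]-c["cy"])/f,np.ones(len(px))]
    d=Rq(c["orientation"]).apply(d); e=c["eye"]
    return e+d*((z-e[2])/d[:,2])[:,None]
def proj(c,P):
    P=np.atleast_2d(np.array(P,float)); p=Rq(c["orientation"]).inv().apply(P-c["eye"]); f=K(c)
    return np.c_[p[:,0]/p[:,2]*f+c["cx"],p[:,1]/p[:,2]*f+c["cy"]]
def crop(name,x0,y0,w,h,s,out):
    c=camera(name); im=c["color"][y0:y0+h,x0:x0+w,::-1]
    cv2.imwrite("pics/"+out,cv2.resize(im,None,fx=s,fy=s,interpolation=cv2.INTER_CUBIC)); return c
def yaw():  # direction of jaws (tool y) in world, and tool x
    o=get_obs(); r=Rq(o["eef_rot"]).as_matrix(); return np.degrees(np.arctan2(r[1,1],r[0,1])), r
def plan(target=None,jaw=None):
    """cm in tool axes to bring TCP to target; jaw: wanted world angle (deg) of tool y (mod 180)"""
    o=get_obs(); r=Rq(o["eef_rot"]).as_matrix(); p=o["eef_pos"]
    ja=np.degrees(np.arctan2(r[1,1],r[0,1]))
    print("t %.1f tcp %s jaw %.1f tilt %s q6 %.2f open %.3f F %s"%(o["time_s"],p.round(4),ja,(r[:2,2]).round(4),o["q"][5],o["opening"],o["wrist_force"].round(1)))
    if target is not None: print("tool delta cm",(r.T@(np.array(target)-p)*100).round(2))
    if jaw is not None:
        d=(jaw-ja+90)%180-90; print("rot about tool z rad (tool down)",round(-np.radians(d),3))
E
python3 - <<'E'
from h import *
crop("top",140,80,200,200,4,"a.png".replace("a","z1")) if 0 else None
c=camera("top")
im=c["color"][:,:,::-1]
cv2.imwrite("pics/z1.png",cv2.resize(im[90:275,150:340],None,fx=4,fy=3.2*1.25*0+4 if 0 else 3.2,interpolation=2)) if 0 else cv2.imwrite("pics/z1.png",cv2.resize(im[90:275,150:340],None,fx=3,fy=3,interpolation=2))
cv2.imwrite("pics/z2.png",cv2.resize(im[50:220,340:530],None,fx=3,fy=3,interpolation=2))
print(yaw())
E
```

```text
(np.float64(-75.28464149532654), array([[ 9.67199748e-01,  2.54017011e-01, -6.92631631e-05],
       [ 2.54016884e-01, -9.67198910e-01,  1.30000791e-03],
       [ 2.63232867e-04, -1.27496133e-03, -9.99999153e-01]]))
```

View pics/z1.png

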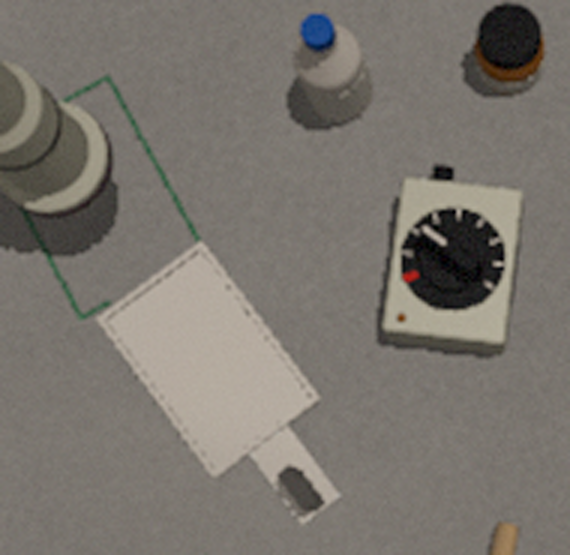

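View pics/z2.png

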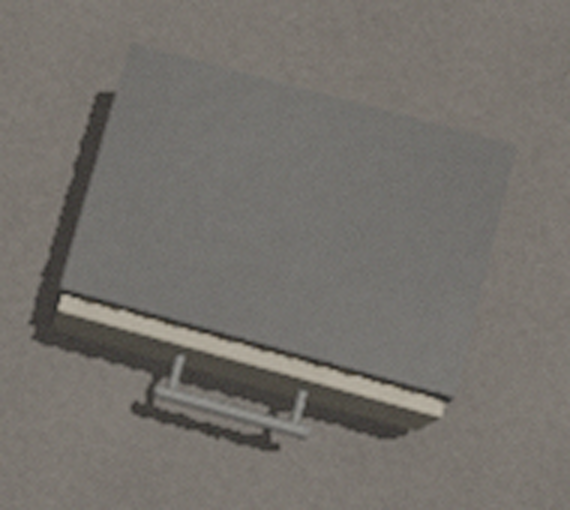

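```bash
python3 - <<'E'
from h import *
c=camera("top")
A=lambda l,ox=150,oy=90:[(x/3+ox,y/3+oy) for x,y in l]
h=cast(c,A([(155,392),(310,432)],340,50),.052); d=h[1]-h[0]
print("handle",h.round(3).tolist(),"mid",h.mean(0).round(4),"len",np.linalg.norm(d),"ydir deg",np.degrees(np.arctan2(-d[1],-d[0])))
t=cast(c,A([(130,45),(515,150),(450,397),(62,293)],340,50),.09)
print("cab top",t.round(3).tolist(),[np.linalg.norm(t[i]-t[i-1]).round(3) for i in range(4)])
o=cast(c,A([(107,77),(198,240),(82,317)]),0); print("outline",o.round(3).tolist(),np.linalg.norm(o[0]-o[1]),np.linalg.norm(o[1]-o[2]))
oc=(o[0]+o[2])/2; x=o[0]-o[1]; print("scope",oc.round(4),np.degrees(np.arctan2(x[1],x[0])))
t=cast(c,A([(203,243),(320,398),(215,475),(98,318)]),.009); print("tray",t.round(3).tolist(),[np.linalg.norm(t[i]-t[i-1]).round(3) for i in range(4)])
x=t[0]-t[1]+t[3]-t[2]; a=np.arctan2(x[1],x[0]);print(t.mean(0).round(4),np.degrees(a),"fin",(t.mean(0)[:2]-.14*np.array([np.cos(a),np.sin(a)])).round(4), "fin seen", cast(c,A([(300,490)]),.05).round(4))
l=cast(c,A([(404,178),(522,190),(505,345),(386,337)]),.055); print("lamp",l.round(3).tolist(),[np.linalg.norm(l[i]-l[i-1]).round(3) for i in range(4)],l.mean(0))
x=l[0]-l[3]+l[1]-l[2];print("lamp x",np.degrees(np.arctan2(x[1],x[0])))
print("dial",cast(c,A([(453,258)]),.06), "pointer",cast(c,A([(432,235)]),.097))
for n,l in(("bottle cap",[(318,30)]),("jar",[(510,35)])): print(n,cast(c,A(l),.15 if n[0]=='b' else .07).round(3))
E
```

```text
handle [[0.586, -0.195, 0.052], [0.551, -0.318, 0.052]] mid [ 0.5686 -0.2566  0.052 ] len 0.1278969082521827 ydir deg 74.34255612042716
cab top [[0.866, -0.179, 0.09], [0.772, -0.484, 0.09], [0.571, -0.419, 0.09], [0.659, -0.119, 0.09]] [np.float64(0.216), np.float64(0.319), np.float64(0.211), np.float64(0.313)]
outline [[0.778, 0.329, 0.0], [0.631, 0.246, 0.0], [0.565, 0.343, 0.0]] 0.1685757442729265 0.11737147891616176
scope [0.6714 0.3362 0.    ] 29.511464143733175
tray [[0.626, 0.24, 0.009], [0.492, 0.139, 0.009], [0.429, 0.225, 0.009], [0.563, 0.327, 0.009]] [np.float64(0.108), np.float64(0.167), np.float64(0.107), np.float64(0.168)]
[0.5276 0.2326 0.009 ] 37.219808547429544 fin [0.4161 0.1479] fin seen [[0.4138 0.1481 0.05  ]]
lamp [[0.667, 0.065, 0.055], [0.656, -0.032, 0.055], [0.528, -0.016, 0.055], [0.536, 0.079, 0.055]] [np.float64(0.133), np.float64(0.097), np.float64(0.129), np.float64(0.096)] [0.59667119 0.02408833 0.055     ]
lamp x -6.4847659478553075
dial [[0.59874884 0.02482611 0.06      ]] pointer [[0.60921879 0.0393286  0.097     ]]
bottle cap [[0.759 0.123 0.15 ]]
jar [[ 0.783 -0.023  0.07 ]]
```

```bash
python3 -m inch '[{"delta_pos":[0,0,0],"rotation":[0,0,-0.147]},{"delta_pos":[0,0,0],"rotation":[0,0,-0.147]},{"delta_pos":[0,0,0],"rotation":[0,0,-0.147]},{"delta_pos":[0,0,0],"rotation":[0,0,-0.147]},{"delta_pos":[0,0,0],"rotation":[0,0,-0.147]},{"delta_pos":[0,0,0],"rotation":[0,0,-0.147]},{"delta_pos":[0,0,0],"rotation":[0,0,-0.147]},{"delta_pos":[0,0,0],"rotation":[0,0,0]}]' 3.0
python3 -c "
from h import *
plan([.5686,-.2566,.20],-16.2)"
```

```text
time_s: 1.0
eef_pos: [0.1461, -0.556, 0.231]
eef_rot: [-0.0, 0.8, 0.6, 0.0]
wrist_force: [0.2, -0.7, -0.5]
opening: 0.356
t 1.0 tcp [ 0.1461 -0.556   0.231 ] jaw -16.3 tilt [-0.      0.0005] q6 -1.24 open 0.356 F [ 0.2 -0.7 -0.5]
tool delta cm [40.57 32.19  3.12]
rot about tool z rad (tool down) -0.001
```

```bash
python3 -m inch '[{"delta_pos":[3.4,2.7,0],"rotation":[0,0,0]},{"delta_pos":[3.4,2.7,0],"rotation":[0,0,0]},{"delta_pos":[3.4,2.7,0],"rotation":[0,0,0]},{"delta_pos":[3.4,2.7,0],"rotation":[0,0,0]},{"delta_pos":[3.4,2.7,0],"rotation":[0,0,0]},{"delta_pos":[3.4,2.7,0],"rotation":[0,0,0]},{"delta_pos":[3.4,2.7,0],"rotation":[0,0,0]},{"delta_pos":[3.4,2.7,0],"rotation":[0,0,0]},{"delta_pos":[3.4,2.7,0],"rotation":[0,0,0]},{"delta_pos":[3.4,2.7,0],"rotation":[0,0,0]}]'
python3 -m inch '[{"delta_pos":[3.2,2.6,0],"rotation":[0,0,0]},{"delta_pos":[3.2,2.6,0],"rotation":[0,0,0]},{"delta_pos":[0,0,2],"rotation":[0,0,0]},{"delta_pos":[0,0,0],"rotation":[0,0,0]},{"delta_pos":[0,0,0],"rotation":[0,0,0]}]'
python3 - <<'E'
from h import *
plan([.5686,-.2566,.12],-16.2)
for n in("side","top"):
    c=camera(n); cv2.imwrite(f"pics/{n}1.png",c["color"][:,:,::-1])
E
```

```text
time_s: 2.0
eef_pos: [0.5021, -0.3045, 0.2313]
eef_rot: [0.0, 0.802, 0.598, 0.0]
wrist_force: [-0.0, -0.7, 0.5]
opening: 0.35
time_s: 2.5
eef_pos: [0.568, -0.2588, 0.2107]
eef_rot: [-0.001, 0.801, 0.599, -0.0]
wrist_force: [0.1, 0.1, 0.2]
opening: 0.352
t 2.5 tcp [ 0.568  -0.2588  0.2107] jaw -16.5 tilt [-0.0017  0.001 ] q6 -0.33 open 0.352 F [0.1 0.1 0.2]
tool delta cm [0.23 0.01 9.07]
rot about tool z rad (tool down) -0.005
```

View pics/side1.png

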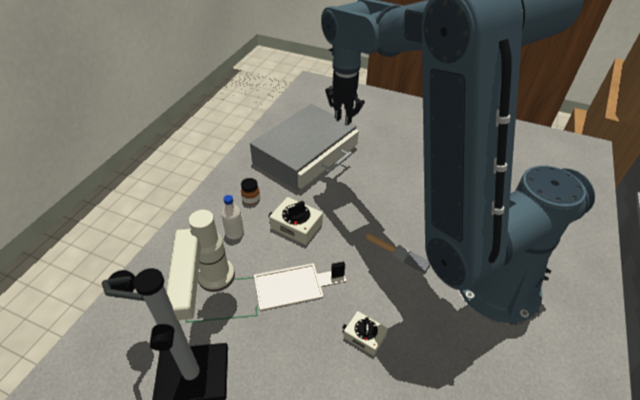

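```bash
python3 - <<'E'
from h import *
c=camera("side")
im=cv2.imread("pics/side0.png")
P=proj(c,[[.586,-.195,.052],[.551,-.318,.052],[.5686,-.2566,.052]]); print(P)
I=cv2.resize(im[120:210,240:380],None,fx=5,fy=5,interpolation=2)
for p in P: cv2.circle(I,(int((p[0]-240+.5)*5),int((p[1]-120+.5)*5)),3,(0,0,255),-1)
cv2.imwrite("pics/h.png",I)
E
```

```text
[[328.05576837 170.497852  ]
 [350.74530352 151.65294564]
 [339.65351035 160.8259539 ]]
```

View pics/h.png

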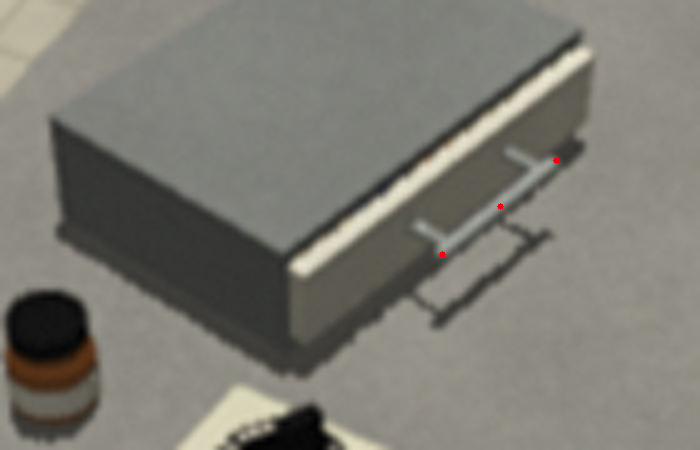

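The two views agree on the bar to about 2–3 mm. I'll go down over it and grip.

```bash
python3 -m inch '[{"delta_pos":[0.2,0.15,3],"rotation":[0,0,0]},{"delta_pos":[0,0,3],"rotation":[0,0,0]},{"delta_pos":[0,0,3],"rotation":[0,0,0]},{"delta_pos":[0,0,3],"rotation":[0,0,0]},{"delta_pos":[0,0,2],"rotation":[0,0,0]},{"delta_pos":[0,0,2],"rotation":[0,0,0]},{"delta_pos":[0,0,1.7],"rotation":[0,0,0]},{"delta_pos":[0,0,0],"rotation":[0,0,0]},{"delta_pos":[0,0,0],"rotation":[0,0,0]}]'
python3 -m inch '[{"delta_pos":[0,0,0],"rotation":[0,0,0]},{"delta_pos":[0,0,0],"rotation":[0,0,0]},{"delta_pos":[0,0,0],"rotation":[0,0,0]},{"delta_pos":[0,0,0],"rotation":[0,0,0]},{"delta_pos":[0,0,0],"rotation":[0,0,0]}]' 0
python3 -c "
from h import *
plan([.57-.155*.9593,-.257+.155*.2823,.033],-16.2)"
```

```text
time_s: 3.55
eef_pos: [0.5707, -0.2585, 0.0363]
eef_rot: [0.001, 0.801, 0.599, -0.0]
wrist_force: [-6.8, 2.2, 9.2]
opening: 0.349
time_s: 4.05
eef_pos: [0.5696, -0.258, 0.0354]
eef_rot: [-0.001, 0.801, 0.599, -0.001]
wrist_force: [-8.8, 0.7, 10.6]
opening: 0.107
t 4.0 tcp [ 0.5696 -0.258   0.0354] jaw -16.4 tilt [-0.002   0.0001] q6 -0.33 open 0.107 F [-8.8  0.7 10.6]
tool delta cm [  0.12 -15.49   0.27]
rot about tool z rad (tool down) -0.003
```

```bash
python3 -m inch '[{"delta_pos":[0,-0.5,-0.2],"rotation":[0,0,0]},{"delta_pos":[0,-1.5,0],"rotation":[0,0,0]},{"delta_pos":[0,-2,0],"rotation":[0,0,0]},{"delta_pos":[0,-2,0],"rotation":[0,0,0]},{"delta_pos":[0,-2,0],"rotation":[0,0,0]},{"delta_pos":[0,-2,0],"rotation":[0,0,0]},{"delta_pos":[0,-2,0],"rotation":[0,0,0]},{"delta_pos":[0,-2,0],"rotation":[0,0,0]},{"delta_pos":[0,-1.3,0],"rotation":[0,0,0]},{"delta_pos":[0,0,0],"rotation":[0,0,0]}]'
python3 -m inch '[{"delta_pos":[0,0,0],"rotation":[0,0,0]},{"delta_pos":[0,0,0],"rotation":[0,0,0]}]' 3
python3 -m inch '[{"delta_pos":[0,0,0],"rotation":[0,0,0]},{"delta_pos":[0,0,-3],"rotation":[0,0,0]},{"delta_pos":[0,0,-4],"rotation":[0,0,0]},{"delta_pos":[0,0,-5],"rotation":[0,0,0]},{"delta_pos":[0,0,-5],"rotation":[0,0,0]},{"delta_pos":[-4,-1.5,0],"rotation":[0,0,0]},{"delta_pos":[-4,-2,0],"rotation":[0,0,0]},{"delta_pos":[-4,-2,0],"rotation":[0,0,0]},{"delta_pos":[-4,-2,0],"rotation":[0,0,0]},{"delta_pos":[0,0,0],"rotation":[0,0,0]}]' 8
python3 - <<'E'
from h import *
plan()
for n in("side","top"):
    c=camera(n); cv2.imwrite(f"pics/{n}2.png",c["color"][:,:,::-1])
E
```

```text
time_s: 5.05
eef_pos: [0.4218, -0.2131, 0.0356]
eef_rot: [-0.002, 0.801, 0.599, -0.0]
wrist_force: [-0.7, 1.8, -8.8]
opening: 0.103
time_s: 5.25
eef_pos: [0.4249, -0.2154, 0.0369]
eef_rot: [0.001, 0.8, 0.599, 0.0]
wrist_force: [-1.3, -0.3, -0.1]
opening: 0.353
time_s: 6.25
eef_pos: [0.3043, -0.3512, 0.2072]
eef_rot: [0.001, 0.802, 0.597, -0.001]
wrist_force: [0.9, 0.0, -0.1]
opening: 0.936
t 6.2 tcp [ 0.3043 -0.3512  0.2072] jaw -16.7 tilt [-0.0001 -0.0033] q6 -0.82 open 0.936 F [ 0.9  0.  -0.1]
```

View pics/top2.png

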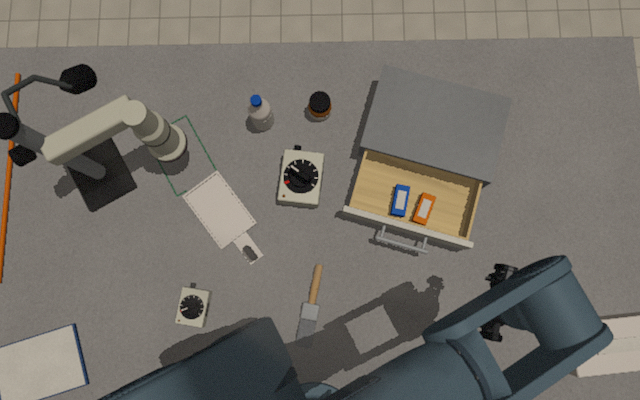

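View pics/side2.png

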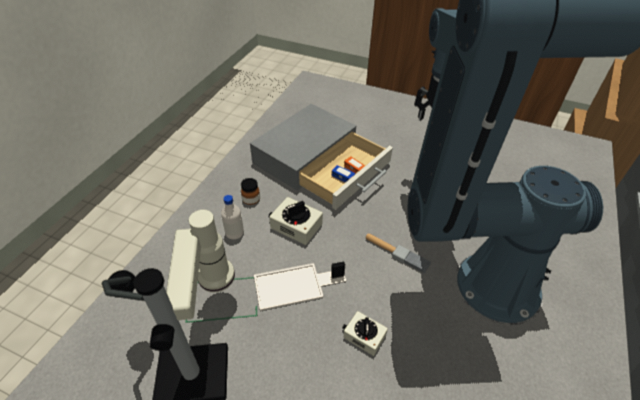

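The drawer is open with two cases in it: blue at (401,200) and orange at (425,208). I'll measure their tops with colour masks.

```bash
cat >> h.py <<'E'
HUE={"blue":(100,130),"orange":(3,17)}
def case(c,name,z,roi=None):
    hsv=cv2.cvtColor(c["color"],cv2.COLOR_RGB2HSV); lo,hi=HUE[name]
    m=cv2.inRange(hsv,(lo,150,60),(hi,255,255))
    if roi: 
        k=np.zeros_like(m); x0,y0,x1,y1=roi; k[y0:y1,x0:x1]=1; m=m*k
    m=cv2.morphologyEx(m,cv2.MORPH_CLOSE,np.ones((5,5)))
    n,l,s,ct=cv2.connectedComponentsWithStats(m)
    i=1+np.argmax(s[1:,4]); pts=np.argwhere(l==i)[:,::-1].astype(float)
    # 4x supersampled: pixel corners cast to plane
    pts=np.concatenate([pts+d for d in((-.5,-.5),(.5,-.5),(-.5,.5),(.5,.5))])
    w=cast(c,pts,z)[:,:2]; (cx,cy),(a,b),ang=cv2.minAreaRect((w*1000).astype(np.float32))
    if a<b: ang+=90; a,b=b,a
    return np.array([cx,cy])/1000,(a,b),(ang+90)%180-90,s[i,:4],ct[i]
E
python3 - <<'E'
from h import *
c=camera("top")
for n in HUE: print(n,case(c,n,.05,(340,140,500,250)))
c=camera("side")
for n in HUE: print(n,case(c,n,.05,(300,130,400,210)))
im=cv2.imread("pics/top2.png"); cv2.imwrite("pics/z3.png",cv2.resize(im[140:260,340:500],None,fx=5,fy=5,interpolation=2))
E
```

```text
blue (array([ 0.53867664, -0.21318756]), (77.20893096923828, 35.779624938964844), -12.279960632324219, array([391, 185,  19,  31], dtype=int32), array([399.25      , 200.48684211]))
orange (array([ 0.51690118, -0.2686915 ]), (80.23837280273438, 38.5250244140625), -22.688865661621094, array([411, 192,  25,  33], dtype=int32), array([422.66083916, 208.90559441]))
blue (array([ 0.5406167 , -0.20171683]), (70.077880859375, 58.0561408996582), -11.182830810546875, array([333, 166,  21,  15], dtype=int32), array([340.83193277, 174.67226891]))
orange (array([ 0.5239278, -0.2605321]), (74.52191162109375, 59.242305755615234), -22.66362762451172, array([344, 157,  21,  16], dtype=int32), array([351.61538462, 164.94615385]))
```

View pics/z3.png

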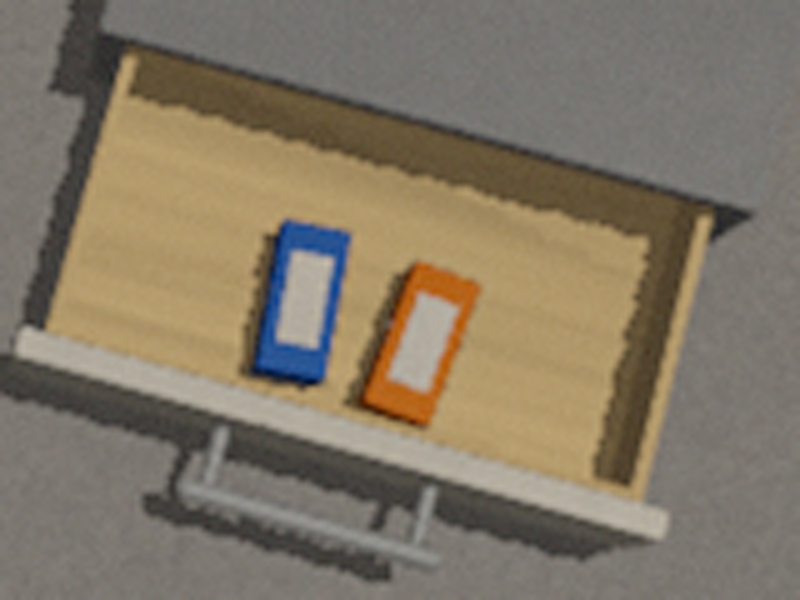

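```bash
python3 - <<'E'
from h import *
c=camera("top")
print(cast(c,[(401,200),(425,208.4)],.05).round(4))
for P in ([(283,220),(350,232),(322,383),(255,375)],[(415,263),(480,285),(425,425),(362,400)]):
    w=cast(c,[(x/5+340,y/5+140) for x,y in P],.05)[:,:2]; print(w.mean(0).round(4),[np.linalg.norm(w[i]-w[i-1]).round(3) for i in range(4)],[np.degrees(np.arctan2(*(a-b)[::-1])) for a,b in((w[0],w[3]),(w[1],w[2]))])
plan(None,78)
E
```

```text
[[ 0.5383 -0.2162  0.05  ]
 [ 0.5171 -0.273   0.05  ]]
[ 0.5373 -0.215 ] [np.float64(0.077), np.float64(0.033), np.float64(0.075), np.float64(0.032)] [np.float64(-11.982031218938364), np.float64(-12.477758937316327)]
[ 0.5167 -0.2709] [np.float64(0.072), np.float64(0.033), np.float64(0.074), np.float64(0.032)] [np.float64(-23.009363078130992), np.float64(-23.51510380574798)]
t 6.5 tcp [ 0.3078 -0.3462  0.2063] jaw -16.2 tilt [0.0003 0.0001] q6 -0.82 open 0.939 F [-0.5 -0.6 -0.4]
rot about tool z rad (tool down) 1.497
```

```bash
python3 -m inch '[{"delta_pos":[0,0,0],"rotation":[0,0,-0.149]},{"delta_pos":[0,0,0],"rotation":[0,0,-0.149]},{"delta_pos":[0,0,0],"rotation":[0,0,-0.149]},{"delta_pos":[0,0,0],"rotation":[0,0,-0.149]},{"delta_pos":[0,0,0],"rotation":[0,0,-0.149]},{"delta_pos":[0,0,0],"rotation":[0,0,-0.149]},{"delta_pos":[0,0,0],"rotation":[0,0,-0.149]},{"delta_pos":[0,0,0],"rotation":[0,0,-0.149]},{"delta_pos":[0,0,0],"rotation":[0,0,-0.149]},{"delta_pos":[0,0,0],"rotation":[0,0,-0.149]}]' 5
python3 -m inch '[{"delta_pos":[0,0,0],"rotation":[0,0,-0.15]},{"delta_pos":[0,0,0],"rotation":[0,0,0]}]' 5
python3 -c "
from h import *
plan([.538,-.2155,.15],78)"
```

```text
time_s: 7.5
eef_pos: [0.3081, -0.3458, 0.2063]
eef_rot: [0.0, 0.177, 0.984, 0.0]
wrist_force: [0.0, -0.3, -0.6]
opening: 0.586
time_s: 7.7
eef_pos: [0.308, -0.3459, 0.2063]
eef_rot: [0.0, 0.106, 0.994, 0.0]
wrist_force: [-0.3, 1.0, -0.3]
opening: 0.582
t 7.7 tcp [ 0.308  -0.3459  0.2063] jaw 77.9 tilt [0.0001 0.0001] q6 -2.46 open 0.582 F [-0.3  1.  -0.3]
tool delta cm [-19.75  17.59   5.63]
rot about tool z rad (tool down) -0.002
```

```bash
python3 -m inch '[{"delta_pos":[-2.47,2.2,0],"rotation":[0,0,0]},{"delta_pos":[-2.47,2.2,0],"rotation":[0,0,0]},{"delta_pos":[-2.47,2.2,0],"rotation":[0,0,0]},{"delta_pos":[-2.47,2.2,0],"rotation":[0,0,0]},{"delta_pos":[-2.47,2.2,0],"rotation":[0,0,0]},{"delta_pos":[-2.47,2.2,0],"rotation":[0,0,0]},{"delta_pos":[-2.47,2.2,2],"rotation":[0,0,0]},{"delta_pos":[-2.47,2.2,3],"rotation":[0,0,0]},{"delta_pos":[0,0,2],"rotation":[0,0,0]},{"delta_pos":[0,0,0],"rotation":[0,0,0]}]'
python3 -c "
from h import *
plan([.538,-.2155,.028],78)
c=camera('top');cv2.imwrite('pics/t3.png',c['color'][:,:,::-1]);c=camera('side');cv2.imwrite('pics/s3.png',cv2.resize(c['color'][90:230,260:430,::-1],None,fx=4,fy=4))"
```

```text
time_s: 8.7
eef_pos: [0.5364, -0.2142, 0.1326]
eef_rot: [-0.003, 0.108, 0.994, 0.002]
wrist_force: [-1.2, 0.7, -0.6]
opening: 0.586
t 8.7 tcp [ 0.5364 -0.2142  0.1326] jaw 77.6 tilt [-0.0059  0.0039] q6 -1.94 open 0.586 F [-1.2  0.7 -0.6]
tool delta cm [-0.26 -0.12 10.46]
rot about tool z rad (tool down) -0.007
```

View pics/s3.png

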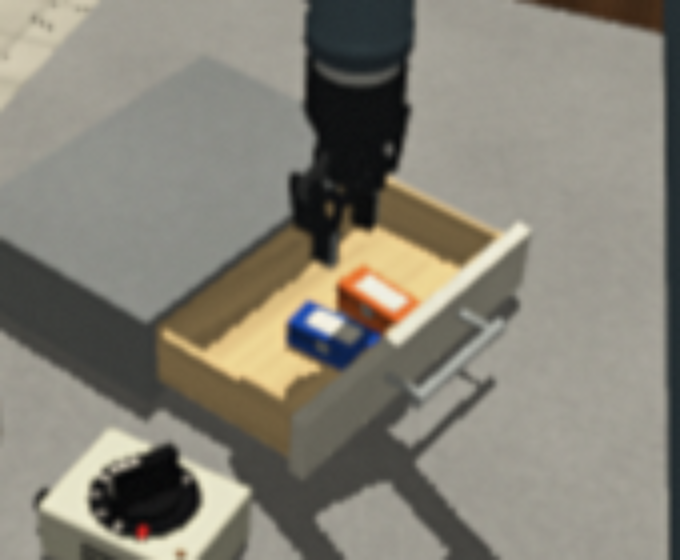

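```bash
python3 -m inch '[{"delta_pos":[-0.1,0,3],"rotation":[0,0,0]},{"delta_pos":[0,0,3],"rotation":[0,0,0]},{"delta_pos":[0,0,2],"rotation":[0,0,0]},{"delta_pos":[0,0,1.5],"rotation":[0,0,0]},{"delta_pos":[0,0,0.9],"rotation":[0,0,0]},{"delta_pos":[0,0,0],"rotation":[0,0,0]},{"delta_pos":[0,0,0],"rotation":[0,0,0]}]'
python3 -c "
from h import *
plan([.538,-.2155,.028],78)"
```

```text
time_s: 9.5
eef_pos: [0.5393, -0.2181, 0.0335]
eef_rot: [0.001, 0.108, 0.994, -0.0]
wrist_force: [0.1, 0.6, -0.7]
opening: 0.589
t 9.5 tcp [ 0.5393 -0.2181  0.0335] jaw 77.6 tilt [ 0.0015 -0.001 ] q6 -1.94 open 0.589 F [ 0.1  0.6 -0.7]
tool delta cm [0.18 0.23 0.54]
rot about tool z rad (tool down) -0.007
```

```bash
python3 -m inch '[{"delta_pos":[0.1,0.2,0.5],"rotation":[0,0,0]},{"delta_pos":[0,0,0],"rotation":[0,0,0]}]'
python3 -m inch '[{"delta_pos":[0,0,0],"rotation":[0,0,0]},{"delta_pos":[0,0,0],"rotation":[0,0,0]},{"delta_pos":[0,0,0],"rotation":[0,0,0]},{"delta_pos":[0,0,0],"rotation":[0,0,0]}]' 0
python3 -m inch '[{"delta_pos":[0,0,-1.5],"rotation":[0,0,0]},{"delta_pos":[0,0,-2.5],"rotation":[0,0,0]},{"delta_pos":[0,0,-4],"rotation":[0,0,0]},{"delta_pos":[0,0,-5],"rotation":[0,0,0]},{"delta_pos":[0,0,-5],"rotation":[0,0,0]},{"delta_pos":[0,0,0],"rotation":[0,0,0]},{"delta_pos":[0,0,0],"rotation":[0,0,0]}]'
python3 -c "
from h import *
plan(None,37)
c=camera('side');cv2.imwrite('pics/s4.png',c['color'][:,:,::-1])
c=camera('top');cv2.imwrite('pics/t4.png',c['color'][:,:,::-1])"
```

```text
time_s: 9.7
eef_pos: [0.5381, -0.2152, 0.0275]
eef_rot: [0.0, 0.108, 0.994, -0.0]
wrist_force: [0.3, 0.3, 0.6]
opening: 0.588
time_s: 10.1
eef_pos: [0.5384, -0.2156, 0.0278]
eef_rot: [0.0, 0.108, 0.994, -0.0]
wrist_force: [0.1, 0.7, 4.2]
opening: 0.388
time_s: 10.8
eef_pos: [0.5387, -0.2158, 0.2097]
eef_rot: [0.002, 0.108, 0.994, -0.001]
wrist_force: [-0.2, -0.7, -0.4]
opening: 0.383
t 10.8 tcp [ 0.5387 -0.2158  0.2097] jaw 77.6 tilt [ 0.0032 -0.0022] q6 -1.94 open 0.383 F [-0.2 -0.7 -0.4]
rot about tool z rad (tool down) 0.709
```

View pics/s4.png

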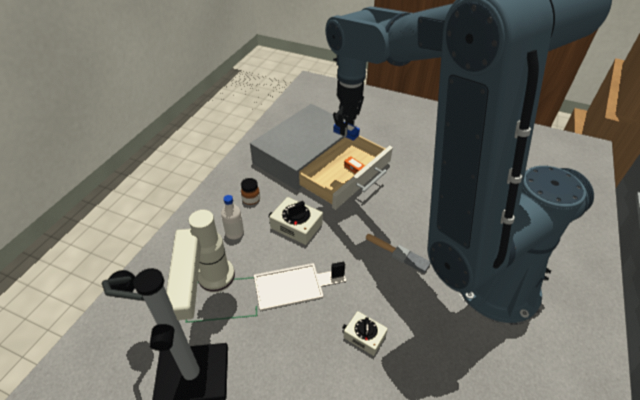

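View pics/t4.png

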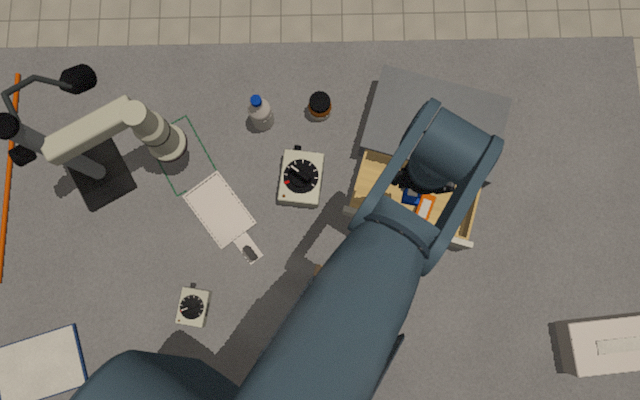

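```bash
python3 -m inch '[{"delta_pos":[0,0,0],"rotation":[0,0,0.142]},{"delta_pos":[0,0,0],"rotation":[0,0,0.142]},{"delta_pos":[0,0,0],"rotation":[0,0,0.142]},{"delta_pos":[0,0,0],"rotation":[0,0,0.142]},{"delta_pos":[0,0,0],"rotation":[0,0,0.141]},{"delta_pos":[0,0,0],"rotation":[0,0,0]}]'
python3 -c "
from h import *
plan([.5555,.2538,.2],37.2)"
```

```text
time_s: 11.5
eef_pos: [0.5368, -0.2146, 0.2049]
eef_rot: [-0.002, 0.447, 0.895, 0.0]
wrist_force: [-0.1, 0.0, -1.6]
opening: 0.383
t 11.5 tcp [ 0.5368 -0.2146  0.2049] jaw 36.9 tilt [-0.0037  0.0025] q6 -1.23 open 0.383 F [-0.1  0.  -1.6]
tool delta cm [36.32 29.65  0.6 ]
rot about tool z rad (tool down) -0.005
```

```bash
python3 -m inch '[{"delta_pos":[2.5,2,0],"rotation":[0,0,0]},{"delta_pos":[3,2.45,0],"rotation":[0,0,0]},{"delta_pos":[3,2.45,0],"rotation":[0,0,0]},{"delta_pos":[3,2.45,0],"rotation":[0,0,0]},{"delta_pos":[3,2.45,0],"rotation":[0,0,0]},{"delta_pos":[3,2.45,0],"rotation":[0,0,0]},{"delta_pos":[3,2.45,0],"rotation":[0,0,0]},{"delta_pos":[3,2.45,0],"rotation":[0,0,0]},{"delta_pos":[3,2.45,0],"rotation":[0,0,0]},{"delta_pos":[3,2.45,0],"rotation":[0,0,0]}]'
python3 -m inch '[{"delta_pos":[3,2.45,0],"rotation":[0,0,0]},{"delta_pos":[2,1.65,0],"rotation":[0,0,0]},{"delta_pos":[1.5,1.2,0],"rotation":[0,0,0]},{"delta_pos":[0,0,0],"rotation":[0,0,0]},{"delta_pos":[0,0,0],"rotation":[0,0,0]}]'
python3 -c "
from h import *
plan([.5555,.2538,.1],37.2)
c=camera('side');cv2.imwrite('pics/s5.png',c['color'][:,:,::-1])
c=camera('top');cv2.imwrite('pics/t5.png',c['color'][:,:,::-1])"
```

```text
time_s: 12.5
eef_pos: [0.5515, 0.1665, 0.2059]
eef_rot: [-0.001, 0.444, 0.896, -0.001]
wrist_force: [0.3, 0.5, -1.1]
opening: 0.387
time_s: 13.0
eef_pos: [0.5548, 0.2487, 0.2059]
eef_rot: [-0.001, 0.445, 0.896, -0.001]
wrist_force: [0.4, -0.9, -0.2]
opening: 0.382
t 13.0 tcp [0.5548 0.2487 0.2059] jaw 37.2 tilt [-0.0024 -0.001 ] q6 -0.42 open 0.382 F [ 0.4 -0.9 -0.2]
tool delta cm [ 0.36  0.39 10.59]
rot about tool z rad (tool down) 0.0
```

View pics/s5.png

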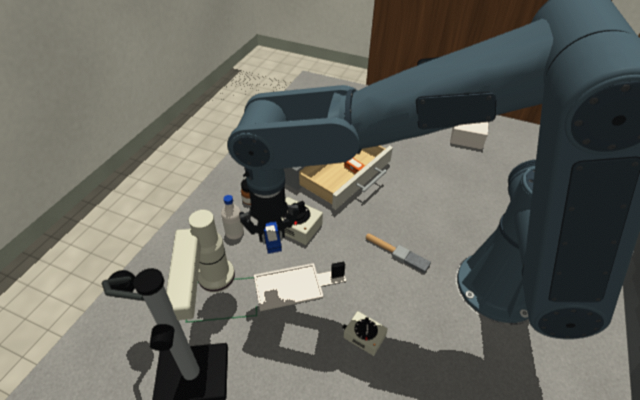

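View pics/t5.png

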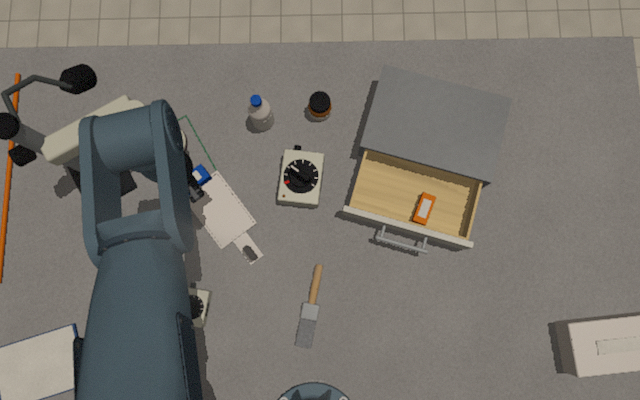

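```bash
python3 - <<'E'
from h import *
a=camera("top");b=camera("side")
def tri(pa,pb):
    A0,A1=cast(a,[pa],1)[0],cast(a,[pa],0)[0]; B0,B1=cast(b,[pb],1)[0],cast(b,[pb],0)[0]
    u,v=A1-A0,B1-B0; M=np.c_[u,-v]; s=np.linalg.lstsq(M,B0-A0,rcond=None)[0]; return (A0+s[0]*u).round(3),(B0+s[1]*v).round(3)
print("yoke cap",tri((90,135),(250,148)))
print("drum z guesses", [cast(a,[(85,110),(185,110),(85,170),(185,170)],z).round(3).tolist() for z in (.45,.5)])
print("head top by top cam", cast(a,[(150,125)],.32), "bottom", cast(a,[(170,150)],.095))
E
```

```text
yoke cap (array([0.559, 0.309, 0.534]), array([0.545, 0.306, 0.528]))
drum z guesses [[[0.629, 0.363, 0.45], [0.626, 0.196, 0.45], [0.527, 0.356, 0.45], [0.525, 0.193, 0.45]], [[0.61, 0.337, 0.5], [0.608, 0.181, 0.5], [0.515, 0.331, 0.5], [0.513, 0.178, 0.5]]]
head top by top cam [[0.64546256 0.30179064 0.32      ]] bottom [[0.65871067 0.33535661 0.095     ]]
```

```bash
python3 -c "
from h import *
plan([.5451,.2459,.011],37.2)"
```

```text
t 13.2 tcp [0.5557 0.2477 0.207 ] jaw 37.0 tilt [-0.0006 -0.0003] q6 -0.42 open 0.383 F [-0.5  0.6 -0.9]
tool delta cm [ 0.49 -0.94 19.6 ]
rot about tool z rad (tool down) -0.004
```

```bash
python3 -m inch '[{"delta_pos":[0.5,-0.9,2],"rotation":[0,0,0]},{"delta_pos":[0,0,3],"rotation":[0,0,0]},{"delta_pos":[0,0,3],"rotation":[0,0,0]},{"delta_pos":[0,0,3],"rotation":[0,0,0]},{"delta_pos":[0,0,2.5],"rotation":[0,0,0]},{"delta_pos":[0,0,2.5],"rotation":[0,0,0]},{"delta_pos":[0,0,0],"rotation":[0,0,0]},{"delta_pos":[0,0,0],"rotation":[0,0,0]}]'
python3 -c "
from h import *
plan([.5451,.2459,.011],37.2)
c=camera('side');cv2.imwrite('pics/s6.png',cv2.resize(c['color'][150:350,140:380,::-1],None,fx=3,fy=3))
c=camera('top');cv2.imwrite('pics/t6.png',c['color'][:,:,::-1])"
```

```text
time_s: 14.0
eef_pos: [0.5455, 0.2468, 0.0475]
eef_rot: [-0.0, 0.446, 0.895, -0.0]
wrist_force: [1.4, 0.2, -0.7]
opening: 0.386
t 14.0 tcp [0.5455 0.2468 0.0475] jaw 37.0 tilt [-0.0008 -0.0002] q6 -0.42 open 0.386 F [ 1.4  0.2 -0.7]
tool delta cm [-0.05 -0.08  3.65]
rot about tool z rad (tool down) -0.004
```

View pics/s6.png

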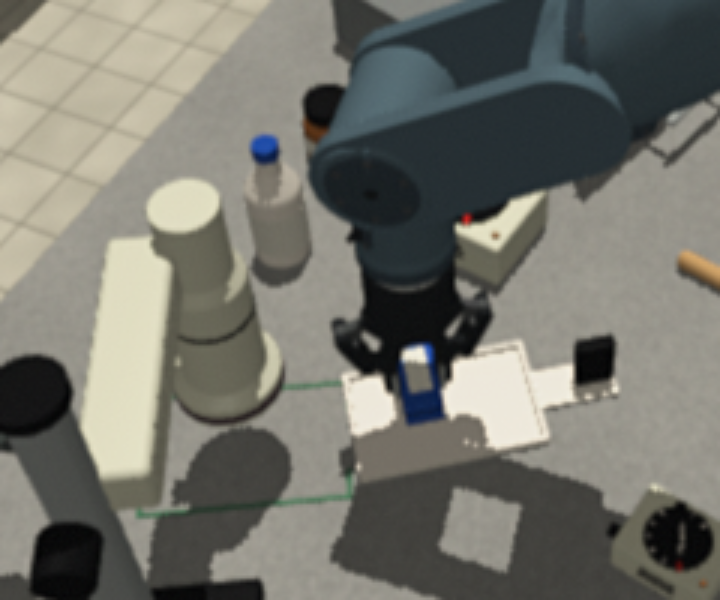

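The blue case is over the tray and the wrist is well clear of the head. I'll set the case down.

```bash
python3 -m inch '[{"delta_pos":[0,0,1.5],"rotation":[0,0,0]},{"delta_pos":[0,0,1],"rotation":[0,0,0]},{"delta_pos":[0,0,0.6],"rotation":[0,0,0]},{"delta_pos":[0,0,0.4],"rotation":[0,0,0]},{"delta_pos":[0,0,0],"rotation":[0,0,0]},{"delta_pos":[0,0,0],"rotation":[0,0,0]}]'
python3 -m inch '[{"delta_pos":[0,0,0],"rotation":[0,0,0]},{"delta_pos":[0,0,0],"rotation":[0,0,0]},{"delta_pos":[0,0,0],"rotation":[0,0,0]}]' 4.8
python3 -m inch '[{"delta_pos":[0,0,-2],"rotation":[0,0,0]},{"delta_pos":[0,0,-4],"rotation":[0,0,0]},{"delta_pos":[0,0,-5],"rotation":[0,0,0]},{"delta_pos":[0,0,-5],"rotation":[0,0,0]},{"delta_pos":[0,0,-3],"rotation":[0,0,0]},{"delta_pos":[0,0,0],"rotation":[0,0,0]}]'
python3 -c "
from h import *
plan([.517,-.272,.2],67)
c=camera('side');cv2.imwrite('pics/s7.png',cv2.resize(c['color'][150:350,140:380,::-1],None,fx=3,fy=3))"
```

```text
time_s: 14.7
eef_pos: [0.5455, 0.2474, 0.0123]
eef_rot: [-0.0, 0.446, 0.895, 0.0]
wrist_force: [-0.3, 0.3, -0.1]
opening: 0.384
time_s: 15.0
eef_pos: [0.5458, 0.2474, 0.0127]
eef_rot: [0.0, 0.446, 0.895, 0.0]
wrist_force: [0.2, -0.7, 0.1]
opening: 0.565
time_s: 15.6
eef_pos: [0.5488, 0.2482, 0.2091]
eef_rot: [0.004, 0.446, 0.895, 0.004]
wrist_force: [0.7, -0.3, 0.8]
opening: 0.562
t 15.6 tcp [0.5488 0.2482 0.2091] jaw 37.0 tilt [0.0111 0.0026] q6 -0.42 open 0.562 F [ 0.7 -0.3  0.8]
tool delta cm [-39.62 -33.88   0.74]
rot about tool z rad (tool down) -0.523
```

View pics/s7.png

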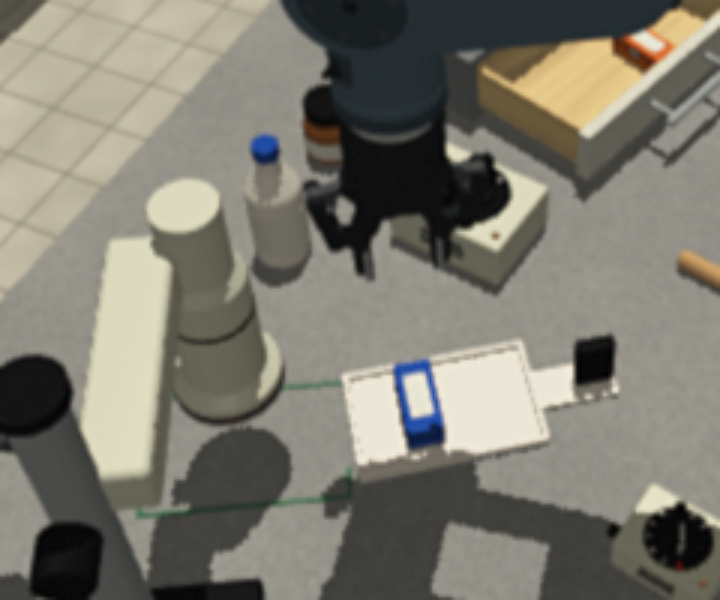

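The blue case lies flat in the tray, and I'm going for orange. I'm also watching for any knock to the tray.

```bash
python3 -m inch '[{"delta_pos":[-2.4,-2,0],"rotation":[0,0,0]},{"delta_pos":[-3.1,-2.65,0],"rotation":[0,0,0]},{"delta_pos":[-3.1,-2.65,0],"rotation":[0,0,0]},{"delta_pos":[-3.1,-2.65,0],"rotation":[0,0,0]},{"delta_pos":[-3.1,-2.65,0],"rotation":[0,0,0]},{"delta_pos":[-3.1,-2.65,0],"rotation":[0,0,0]},{"delta_pos":[-3.1,-2.65,0],"rotation":[0,0,0]},{"delta_pos":[-3.1,-2.65,0],"rotation":[0,0,0]},{"delta_pos":[-3.1,-2.65,0],"rotation":[0,0,0]},{"delta_pos":[-3.1,-2.65,0],"rotation":[0,0,0]}]' 5
python3 -m inch '[{"delta_pos":[-3.1,-2.65,0],"rotation":[0,0,0]},{"delta_pos":[-3.1,-2.65,0],"rotation":[0,0,0]},{"delta_pos":[-3.1,-2.65,0],"rotation":[0,0,0]},{"delta_pos":[0,0,0],"rotation":[0,0,-0.131]},{"delta_pos":[0,0,0],"rotation":[0,0,-0.131]},{"delta_pos":[0,0,0],"rotation":[0,0,-0.131]},{"delta_pos":[0,0,0],"rotation":[0,0,-0.131]},{"delta_pos":[0,0,0],"rotation":[0,0,0]}]'
python3 -c "
from h import *
plan([.517,-.272,.028],67)
c=camera('side');cv2.imwrite('pics/s8.png',cv2.resize(c['color'][90:230,260:430,::-1],None,fx=4,fy=4))"
```

```text
time_s: 16.65
eef_pos: [0.5201, -0.1513, 0.2003]
eef_rot: [-0.002, 0.446, 0.895, 0.0]
wrist_force: [1.2, 0.8, -0.1]
opening: 0.59
time_s: 17.45
eef_pos: [0.513, -0.2717, 0.2002]
eef_rot: [-0.002, 0.199, 0.98, 0.001]
wrist_force: [-0.2, -0.7, -1.3]
opening: 0.582
t 17.4 tcp [ 0.513  -0.2717  0.2002] jaw 67.1 tilt [-0.0026  0.0022] q6 -1.86 open 0.582 F [-0.2 -0.7 -1.3]
tool delta cm [-0.44  0.11 17.22]
rot about tool z rad (tool down) 0.002
```

View pics/s8.png

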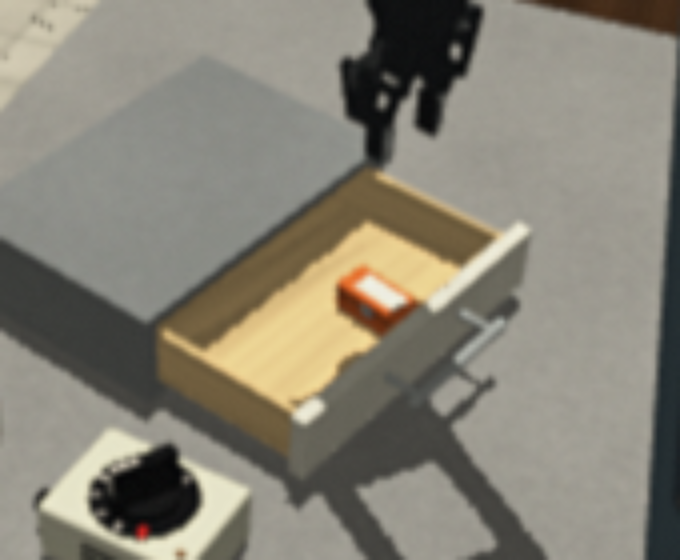

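```bash
python3 -m inch '[{"delta_pos":[-0.4,0.1,3],"rotation":[0,0,0]},{"delta_pos":[0,0,4],"rotation":[0,0,0]},{"delta_pos":[0,0,4],"rotation":[0,0,0]},{"delta_pos":[0,0,3],"rotation":[0,0,0]},{"delta_pos":[0,0,2],"rotation":[0,0,0]},{"delta_pos":[0,0,1.2],"rotation":[0,0,0]},{"delta_pos":[0,0,0],"rotation":[0,0,0]},{"delta_pos":[0,0,0],"rotation":[0,0,0]}]'
python3 -c "
from h import *
plan([.517,-.272,.028],67)"
```

```text
time_s: 18.3
eef_pos: [0.5184, -0.2732, 0.0308]
eef_rot: [0.0, 0.2, 0.98, -0.0]
wrist_force: [-1.1, -0.3, 0.4]
opening: 0.583
t 18.3 tcp [ 0.5184 -0.2732  0.0308] jaw 67.0 tilt [ 0.0005 -0.0004] q6 -1.86 open 0.583 F [-1.1 -0.3  0.4]
tool delta cm [0.18 0.06 0.28]
rot about tool z rad (tool down) -0.0
```

```bash
python3 -m inch '[{"delta_pos":[0.1,0,0.3],"rotation":[0,0,0]},{"delta_pos":[0,0,0],"rotation":[0,0,0]}]'
python3 -m inch '[{"delta_pos":[0,0,0],"rotation":[0,0,0]},{"delta_pos":[0,0,0],"rotation":[0,0,0]},{"delta_pos":[0,0,0],"rotation":[0,0,0]},{"delta_pos":[0,0,0],"rotation":[0,0,0]}]' 0
python3 -m inch '[{"delta_pos":[0,0,-1.5],"rotation":[0,0,0]},{"delta_pos":[0,0,-2.5],"rotation":[0,0,0]},{"delta_pos":[0,0,-4],"rotation":[0,0,0]},{"delta_pos":[0,0,-5],"rotation":[0,0,0]},{"delta_pos":[0,0,-5],"rotation":[0,0,0]},{"delta_pos":[0,0,0],"rotation":[0,0,0.131]},{"delta_pos":[0,0,0],"rotation":[0,0,0.131]},{"delta_pos":[0,0,0],"rotation":[0,0,0.131]},{"delta_pos":[0,0,0],"rotation":[0,0,0.131]},{"delta_pos":[0,0,0],"rotation":[0,0,0]}]'
python3 -c "
from h import *
plan([.4957,.2084,.2],37.2)
c=camera('side');cv2.imwrite('pics/s9.png',c['color'][:,:,::-1])
c=camera('top');cv2.imwrite('pics/t9.png',c['color'][:,:,::-1])"
```

```text
time_s: 18.5
eef_pos: [0.5176, -0.273, 0.0282]
eef_rot: [0.001, 0.199, 0.98, -0.0]
wrist_force: [-1.2, 0.0, 0.5]
opening: 0.584
time_s: 18.9
eef_pos: [0.5178, -0.2731, 0.0283]
eef_rot: [0.001, 0.199, 0.98, -0.0]
wrist_force: [-0.7, 1.3, 5.2]
opening: 0.381
time_s: 19.9
eef_pos: [0.5168, -0.2724, 0.2078]
eef_rot: [-0.0, 0.447, 0.895, -0.0]
wrist_force: [0.1, 0.2, -1.3]
opening: 0.38
t 19.9 tcp [ 0.5168 -0.2724  0.2078] jaw 36.9 tilt [-0.0001 -0.    ] q6 -1.33 open 0.380 F [ 0.1  0.2 -1.3]
tool delta cm [39.69 27.21  0.78]
rot about tool z rad (tool down) -0.004
```

View pics/s9.png

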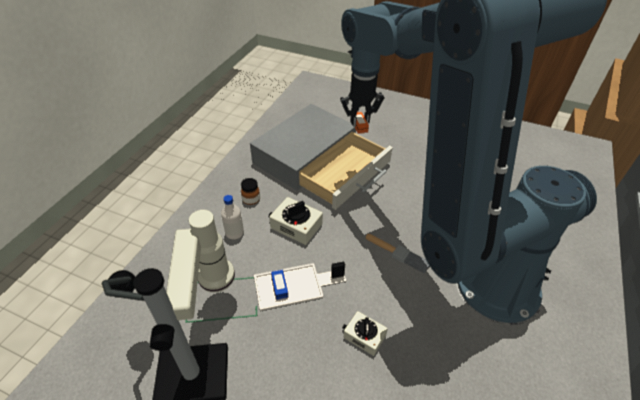

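View pics/t9.png

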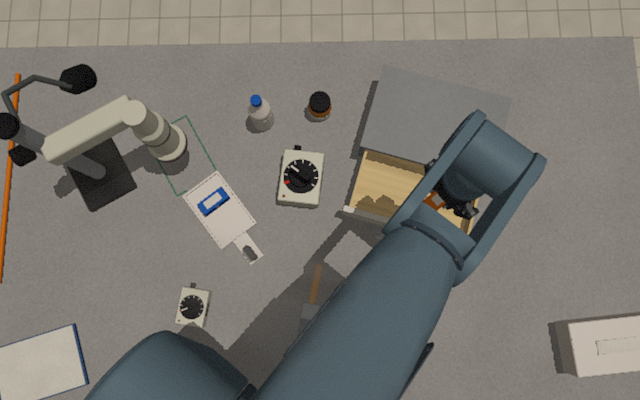

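```bash
python3 -m inch '[{"delta_pos":[2.5,1.7,0],"rotation":[0,0,0]},{"delta_pos":[3.2,2.2,0],"rotation":[0,0,0]},{"delta_pos":[3.2,2.2,0],"rotation":[0,0,0]},{"delta_pos":[3.2,2.2,0],"rotation":[0,0,0]},{"delta_pos":[3.2,2.2,0],"rotation":[0,0,0]},{"delta_pos":[3.2,2.2,0],"rotation":[0,0,0]},{"delta_pos":[3.2,2.2,0],"rotation":[0,0,0]},{"delta_pos":[3.2,2.2,0],"rotation":[0,0,0]},{"delta_pos":[3.2,2.2,0],"rotation":[0,0,0]},{"delta_pos":[3.2,2.2,0],"rotation":[0,0,0]}]'
python3 -m inch '[{"delta_pos":[3.2,2.2,0],"rotation":[0,0,0]},{"delta_pos":[3.2,2.2,0],"rotation":[0,0,0]},{"delta_pos":[2,1.3,0],"rotation":[0,0,0]},{"delta_pos":[0,0,3],"rotation":[0,0,0]},{"delta_pos":[0,0,4],"rotation":[0,0,0]},{"delta_pos":[0,0,4],"rotation":[0,0,0]},{"delta_pos":[0,0,4],"rotation":[0,0,0]},{"delta_pos":[0,0,0],"rotation":[0,0,0]},{"delta_pos":[0,0,0],"rotation":[0,0,0]}]'
python3 -c "
from h import *
plan([.4957,.2084,.011],37.2)
c=camera('side');cv2.imwrite('pics/s10.png',cv2.resize(c['color'][150:350,140:380,::-1],None,fx=3,fy=3))"
```

```text
time_s: 21.0
eef_pos: [0.5, 0.1083, 0.2077]
eef_rot: [0.0, 0.445, 0.896, 0.0]
wrist_force: [0.7, -0.5, -0.8]
opening: 0.384
time_s: 21.9
eef_pos: [0.4951, 0.2081, 0.0576]
eef_rot: [-0.001, 0.445, 0.895, -0.0]
wrist_force: [0.1, 0.1, -1.5]
opening: 0.384
t 21.9 tcp [0.4951 0.2081 0.0576] jaw 37.1 tilt [-0.0015 -0.0003] q6 -0.47 open 0.384 F [ 0.1  0.1 -1.5]
tool delta cm [-0.02  0.07  4.66]
rot about tool z rad (tool down) -0.002
```

View pics/s10.png

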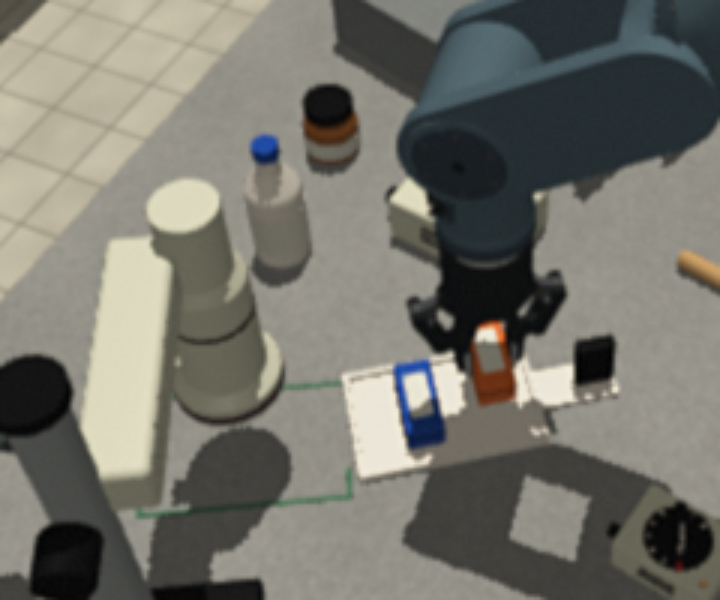

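```bash
python3 -m inch '[{"delta_pos":[0,0,2],"rotation":[0,0,0]},{"delta_pos":[0,0,1.4],"rotation":[0,0,0]},{"delta_pos":[0,0,0.8],"rotation":[0,0,0]},{"delta_pos":[0,0,0.4],"rotation":[0,0,0]},{"delta_pos":[0,0,0],"rotation":[0,0,0]},{"delta_pos":[0,0,0],"rotation":[0,0,0]}]'
python3 -m inch '[{"delta_pos":[0,0,0],"rotation":[0,0,0]},{"delta_pos":[0,0,0],"rotation":[0,0,0]},{"delta_pos":[0,0,0],"rotation":[0,0,0]}]' 4.4
python3 -m inch '[{"delta_pos":[0,0,-2],"rotation":[0,0,0]},{"delta_pos":[0,0,-4],"rotation":[0,0,0]},{"delta_pos":[0,0,-5],"rotation":[0,0,0]},{"delta_pos":[0,0,-5],"rotation":[0,0,0]},{"delta_pos":[0,0,0],"rotation":[0,0,0]},{"delta_pos":[0,-4,0],"rotation":[0,0,0]},{"delta_pos":[-3,-4,0],"rotation":[0,0,0]},{"delta_pos":[-4,-3,0],"rotation":[0,0,0]},{"delta_pos":[-4,-3,0],"rotation":[0,0,0]},{"delta_pos":[0,0,0],"rotation":[0,0,0]}]'
python3 - <<'E'
from h import *
plan()
c=camera('side');cv2.imwrite('pics/s11.png',cv2.resize(c['color'][150:350,140:380,::-1],None,fx=3,fy=3))
c=camera('top');cv2.imwrite('pics/t11.png',cv2.resize(c['color'][90:275,140:330,::-1],None,fx=3,fy=3))
E
```

```text
time_s: 22.55
eef_pos: [0.4957, 0.2083, 0.0118]
eef_rot: [0.0, 0.446, 0.895, 0.0]
wrist_force: [1.0, -0.9, -0.9]
opening: 0.386
time_s: 22.85
eef_pos: [0.4956, 0.2083, 0.0117]
eef_rot: [0.0, 0.446, 0.895, 0.0]
wrist_force: [0.1, -0.1, 0.5]
opening: 0.515
time_s: 23.85
eef_pos: [0.45, 0.0309, 0.1715]
eef_rot: [0.001, 0.449, 0.893, -0.001]
wrist_force: [-0.1, -0.2, 0.5]
opening: 0.514
t 23.9 tcp [0.45   0.0309 0.1715] jaw 36.6 tilt [ 0.001 -0.002] q6 -0.83 open 0.514 F [-0.1 -0.2  0.5]
```

View pics/s11.png

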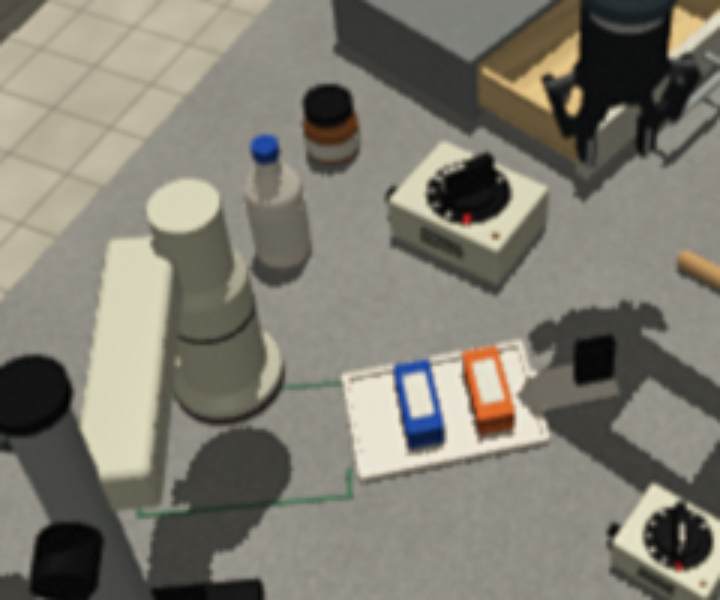

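View pics/t11.png

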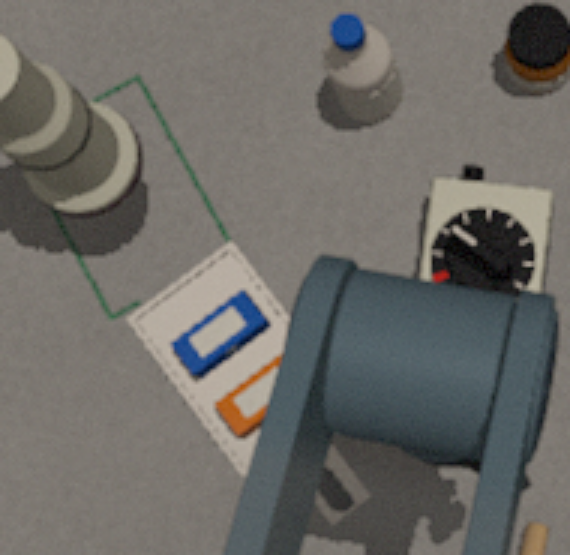

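```bash
cat > outl.py <<'E'
from h import *
for n in("top","side"):
    c=camera(n); I=c["color"].astype(int); r,g,b=I[...,0],I[...,1],I[...,2]
    m=((g-r>18)&(g-b>2)).astype(np.uint8)
    p=np.argwhere(m)[:,::-1]
    p=np.array([q for q in p if (q[0]<260 and 90<q[1]<340)])
    w=cast(c,p,0)[:,:2]; wt=np.array([max(0,(g-r)[q[1],q[0]]) for q in p],float)
    th=np.radians(29.3); ax=np.array([np.cos(th),np.sin(th)]); ay=np.array([-ax[1],ax[0]])
    d=w-[.6714,.3362]; u,v=d@ax,d@ay
    print(n,len(p))
    for lab,s,t,sel in(("right v=-.059",u,v,abs(v+.059)<.012),("left v=+.059",u,v,abs(v-.059)<.012),("far u=.091",v,u,abs(u-.091)<.012),("near u=-.091",v,u,abs(u+.091)<.012)):
        sel&=abs(s)<(.08 if 'v=' in lab else .05)
        if sel.sum()>8:
            # weighted line fit
            k=np.polyfit(s[sel],t[sel],1,w=wt[sel]); print(lab,"n",sel.sum(),"range",s[sel].min().round(3),s[sel].max().round(3),"off mm",(k[1]*1000).round(1),"slope deg",np.degrees(k[0]).round(1),"std",(t[sel]-np.polyval(k,s[sel])).std().round(4))
E
python3 outl.py
```

```text
top 155
right v=-.059 n 79 range -0.077 0.079 off mm -58.4 slope deg 0.1 std 0.001
left v=+.059 n 35 range -0.08 0.017 off mm 59.6 slope deg 0.1 std 0.0009
far u=.091 n 17 range -0.048 -0.016 off mm 90.3 slope deg -0.3 std 0.001
side 110
right v=-.059 n 29 range -0.078 -0.029 off mm -58.7 slope deg -0.0 std 0.0015
left v=+.059 n 49 range -0.078 0.079 off mm 59.5 slope deg 0.1 std 0.0013
near u=-.091 n 10 range 0.033 0.048 off mm -87.6 slope deg -0.5 std 0.0013
```

```bash
python3 -m inch '[{"delta_pos":[0,0,0],"rotation":[0,0,0.149]},{"delta_pos":[0,0,0],"rotation":[0,0,0.149]},{"delta_pos":[0,0,0],"rotation":[0,0,0.149]},{"delta_pos":[0,0,0],"rotation":[0,0,0.149]},{"delta_pos":[0,0,0],"rotation":[0,0,0.149]},{"delta_pos":[0,0,0],"rotation":[0,0,0.149]},{"delta_pos":[0,0,0],"rotation":[0,0,0.149]},{"delta_pos":[0,0,0],"rotation":[0,0,0.149]},{"delta_pos":[0,0,0],"rotation":[0,0,0.149]},{"delta_pos":[0,0,0],"rotation":[0,0,0.149]}]' 5.5
python3 -m inch '[{"delta_pos":[0,0,0],"rotation":[0,0,0.07]},{"delta_pos":[0,0,0],"rotation":[0,0,0]}]'
python3 - <<'E'
from h import *
plan([.4161,.1479,.12],-52.8)
im=camera('side')['color']; c=camera('side')
# fin black mask in side view
hsv=cv2.cvtColor(im,cv2.COLOR_RGB2HSV); m=cv2.inRange(hsv,(0,0,0),(180,255,45))[240:300,315:365]
p=np.argwhere(m)[:,::-1]+[315,240]; print(p.min(0),p.max(0))
print("proj predicted fin top",proj(c,[[.4161,.1479,.061]]), proj(c,[[.4161-.018*.797,.1479-.018*.605,.061],[.4161+.018*.797,.1479+.018*.605,.061]]))
cv2.imwrite('pics/s12.png',cv2.resize(im[240:300,300:380,::-1],None,fx=8,fy=8,interpolation=2))
c=camera('top');cv2.imwrite('pics/t12.png',c['color'][:,:,::-1])
E
```

```text
time_s: 25.05
eef_pos: [0.4495, 0.0381, 0.171]
eef_rot: [-0.0, 0.935, 0.354, -0.0]
wrist_force: [-0.2, -0.5, 0.5]
opening: 0.645
time_s: 25.25
eef_pos: [0.4495, 0.0379, 0.171]
eef_rot: [-0.0, 0.946, 0.324, -0.0]
wrist_force: [-0.7, -0.2, 0.4]
opening: 0.641
t 25.2 tcp [0.4495 0.0379 0.171 ] jaw -52.2 tilt [-0.0005  0.0003] q6 0.73 open 0.641 F [-0.7 -0.2  0.4]
tool delta cm [  4.1  -10.74   5.11]
rot about tool z rad (tool down) 0.01
[331 261] [345 277]
proj predicted fin top [[338.50275431 262.9089241 ]] [[344.93141555 261.63056609]
 [332.03831877 264.19439594]]
```

View pics/s12.png

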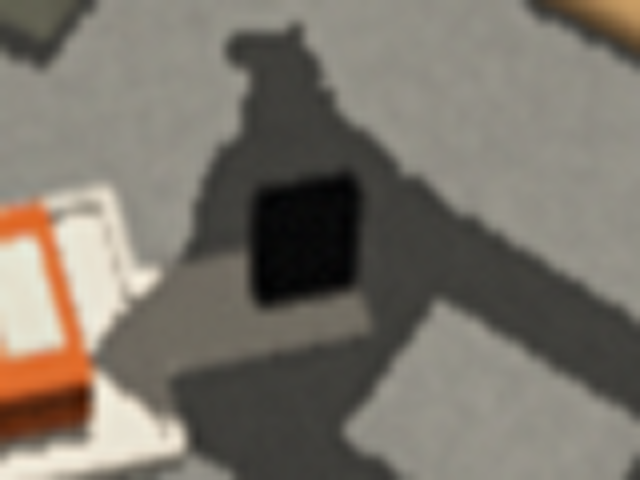

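View pics/t12.png

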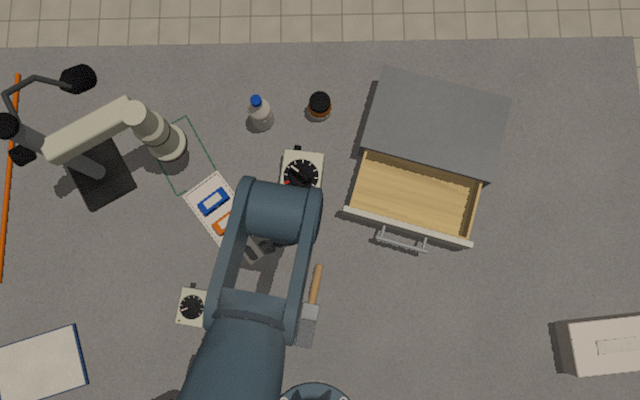

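```bash
python3 -m inch '[{"delta_pos":[1,-2.7,0],"rotation":[0,0,0.01]},{"delta_pos":[1,-2.7,0],"rotation":[0,0,0]},{"delta_pos":[1,-2.7,2],"rotation":[0,0,0]},{"delta_pos":[1,-2.6,3],"rotation":[0,0,0]},{"delta_pos":[0,0,0],"rotation":[0,0,0]},{"delta_pos":[0,0,0],"rotation":[0,0,0]}]' 4.5
python3 -c "
from h import *
plan([.4161,.1479,.028],-52.8)
c=camera('side');cv2.imwrite('pics/s13.png',cv2.resize(c['color'][180:320,240:400,::-1],None,fx=4,fy=4))"
```

```text
time_s: 26.0
eef_pos: [0.4162, 0.1461, 0.1209]
eef_rot: [-0.0, 0.948, 0.319, -0.001]
wrist_force: [0.4, 0.3, 0.1]
opening: 0.527
t 26.0 tcp [0.4162 0.1461 0.1209] jaw -52.8 tilt [-0.0014 -0.0003] q6 0.99 open 0.527 F [0.4 0.3 0.1]
tool delta cm [ 0.11 -0.15  9.29]
rot about tool z rad (tool down) 0.001
```

View pics/s13.png

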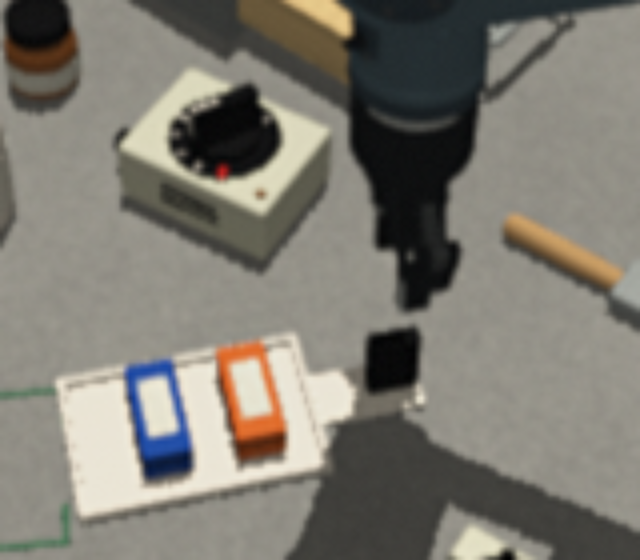

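```bash
python3 -m inch '[{"delta_pos":[0.1,-0.1,2],"rotation":[0,0,0]},{"delta_pos":[0,0,2.5],"rotation":[0,0,0]},{"delta_pos":[0,0,2.5],"rotation":[0,0,0]},{"delta_pos":[0,0,1.8],"rotation":[0,0,0]},{"delta_pos":[0,0,0.5],"rotation":[0,0,0]},{"delta_pos":[0,0,0],"rotation":[0,0,0]},{"delta_pos":[0,0,0],"rotation":[0,0,0]}]'
python3 -m inch '[{"delta_pos":[0,0,0],"rotation":[0,0,0]},{"delta_pos":[0,0,0],"rotation":[0,0,0]},{"delta_pos":[0,0,0],"rotation":[0,0,0]},{"delta_pos":[0,0,0],"rotation":[0,0,0]},{"delta_pos":[0,0,0],"rotation":[0,0,0]}]' 0
python3 - <<'E'
from h import *
plan([.5496,.2681,.028],-60.6)
c=camera('top');cv2.imwrite('pics/t14.png',cv2.resize(c['color'][90:275,140:330,::-1],None,fx=3,fy=3))
E
```

```text
time_s: 26.75
eef_pos: [0.4185, 0.1466, 0.0295]
eef_rot: [0.0, 0.948, 0.318, 0.001]
wrist_force: [-0.1, 0.2, 0.4]
opening: 0.529
time_s: 27.25
eef_pos: [0.4177, 0.1471, 0.0293]
eef_rot: [0.0, 0.948, 0.318, 0.001]
wrist_force: [-2.1, 1.1, 6.0]
opening: 0.156
t 27.2 tcp [0.4177 0.1471 0.0293] jaw -52.9 tilt [0.0014 0.0001] q6 0.99 open 0.156 F [-2.1  1.1  6. ]
tool delta cm [17.82 -1.69  0.15]
rot about tool z rad (tool down) 0.135
```

View pics/t14.png

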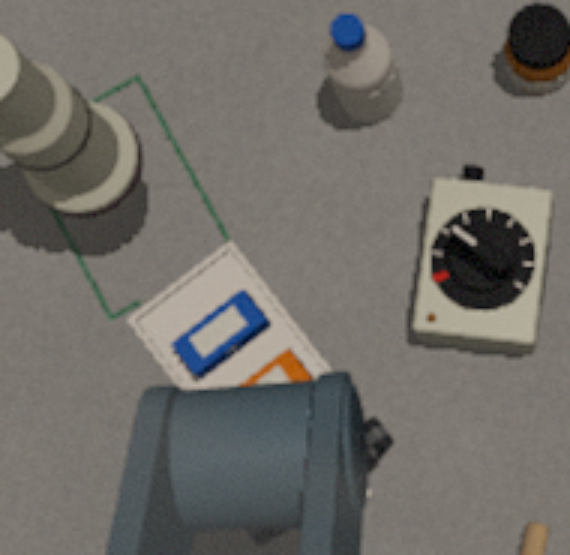

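```bash
python3 -m inch '[{"delta_pos":[0,0,0],"rotation":[0,0,0.034]},{"delta_pos":[0,0,0],"rotation":[0,0,0.034]},{"delta_pos":[0,0,0],"rotation":[0,0,0.034]},{"delta_pos":[0,0,0],"rotation":[0,0,0.033]},{"delta_pos":[0,0,0],"rotation":[0,0,0]},{"delta_pos":[0,0,0],"rotation":[0,0,0]}]'
python3 -c "
from h import *
plan([.5496,.2681,.0293],-60.6)"
```

```text
time_s: 27.9
eef_pos: [0.4178, 0.1475, 0.0293]
eef_rot: [-0.0, 0.967, 0.253, 0.001]
wrist_force: [-2.1, 3.9, 6.1]
opening: 0.151
t 27.9 tcp [0.4178 0.1475 0.0293] jaw -60.7 tilt [0.0016 0.0009] q6 1.13 open 0.151 F [-2.1  3.9  6.1]
tool delta cm [17.4  -4.05  0.03]
rot about tool z rad (tool down) -0.001
```

```bash
python3 -m inch '[{"delta_pos":[0.7,-0.2,0],"rotation":[0,0,0]},{"delta_pos":[1.4,-0.4,0],"rotation":[0,0,0]},{"delta_pos":[1.7,-0.4,0],"rotation":[0,0,0]},{"delta_pos":[1.7,-0.4,0],"rotation":[0,0,0]},{"delta_pos":[1.7,-0.4,0],"rotation":[0,0,0]},{"delta_pos":[1.7,-0.4,0],"rotation":[0,0,0]},{"delta_pos":[1.7,-0.4,0],"rotation":[0,0,0]},{"delta_pos":[1.7,-0.4,0],"rotation":[0,0,0]},{"delta_pos":[1.2,-0.4,0],"rotation":[0,0,0]},{"delta_pos":[0,0,0],"rotation":[0,0,0]}]'
python3 - <<'E'
from h import *
plan([.5496,.2681,.0293],-60.6)
c=camera('top');cv2.imwrite('pics/t15.png',cv2.resize(c['color'][90:275,140:330,::-1],None,fx=3,fy=3))
c=camera('side');cv2.imwrite('pics/s15.png',cv2.resize(c['color'][150:350,140:380,::-1],None,fx=3,fy=3))
E
```

```text
time_s: 28.9
eef_pos: [0.5198, 0.2435, 0.0293]
eef_rot: [0.0, 0.967, 0.253, 0.001]
wrist_force: [2.9, 3.1, 1.5]
opening: 0.151
t 28.9 tcp [0.5198 0.2435 0.0293] jaw -60.6 tilt [0.0027 0.0007] q6 1.29 open 0.151 F [2.9 3.1 1.5]
tool delta cm [ 3.8  -0.68  0.01]
rot about tool z rad (tool down) -0.001
```

View pics/s15.png

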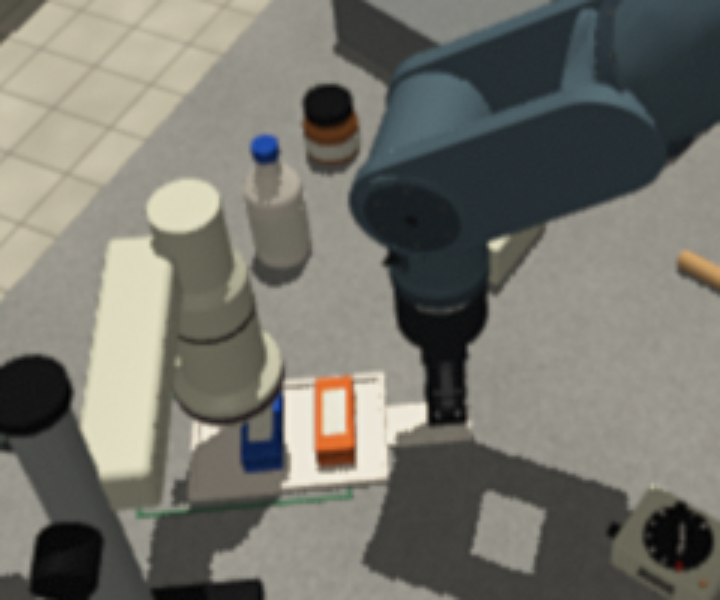

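View pics/t15.png

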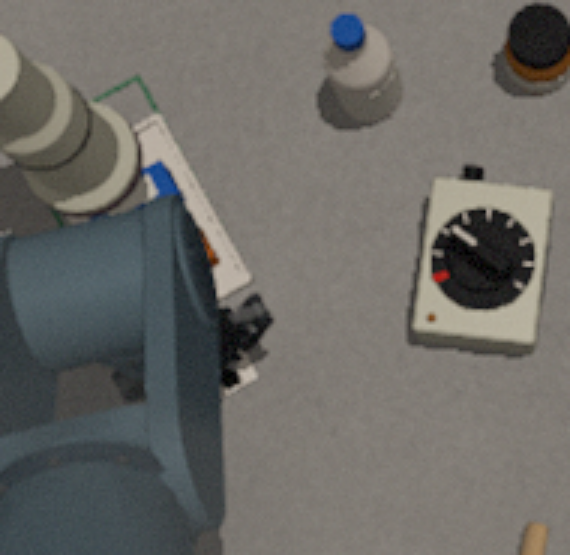

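Tray is sliding well and staying aligned. Now the last 3.8 cm.

```bash
python3 -m inch '[{"delta_pos":[0.8,-0.1,0],"rotation":[0,0,0]},{"delta_pos":[1,-0.1,0],"rotation":[0,0,0]},{"delta_pos":[1,-0.1,0],"rotation":[0,0,0]},{"delta_pos":[0.7,-0.1,0],"rotation":[0,0,0]},{"delta_pos":[0,0,0],"rotation":[0,0,0]},{"delta_pos":[0,0,0],"rotation":[0,0,0]}]'
python3 - <<'E'
from h import *
plan([.5496,.2681,.0293],-60.6)
c=camera('top');cv2.imwrite('pics/t16.png',cv2.resize(c['color'][90:240,120:280,::-1],None,fx=5,fy=5,interpolation=2)[:600])
c=camera('side');cv2.imwrite('pics/s16.png',cv2.resize(c['color'][250:350,170:320,::-1],None,fx=5,fy=5,interpolation=2))
E
```

```text
time_s: 29.6
eef_pos: [0.5461, 0.2625, 0.0293]
eef_rot: [0.0, 0.967, 0.253, -0.001]
wrist_force: [-4.3, -2.3, 10.9]
opening: 0.154
t 29.6 tcp [0.5461 0.2625 0.0293] jaw -60.7 tilt [-0.0013 -0.0012] q6 1.31 open 0.154 F [-4.3 -2.3 10.9]
tool delta cm [ 0.59 -0.32 -0.  ]
rot about tool z rad (tool down) -0.001
```

View pics/s16.png

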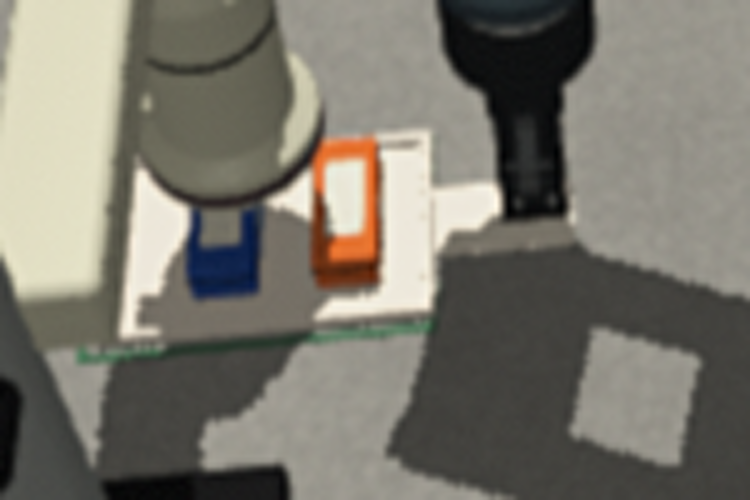

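View pics/t16.png

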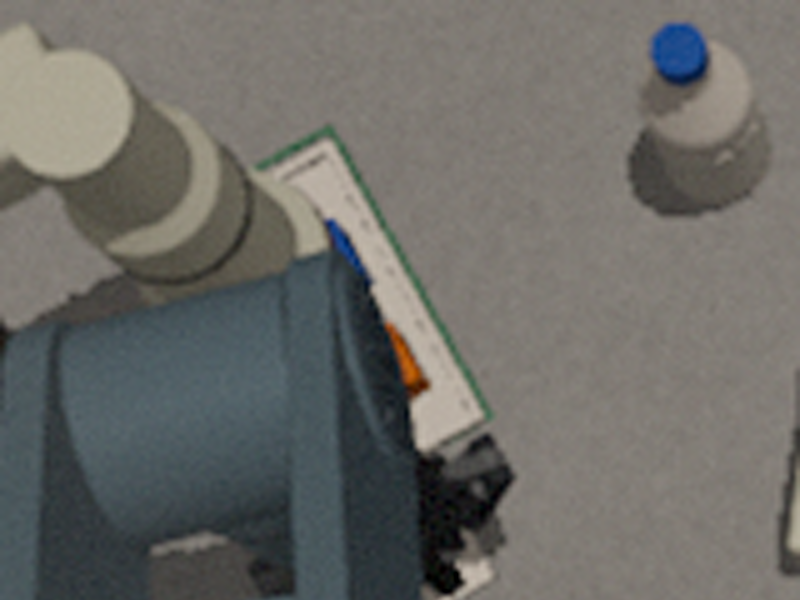

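```bash
python3 - <<'E'
from h import *
a=camera('top'); b=camera('side')
S=np.array([.6716,.3368]); th=np.radians(29.4); M=np.array([[np.cos(th),np.sin(th)],[-np.sin(th),np.cos(th)]])
for c,P,o in((a,[(335,140),(488,413)],(120,90)),(b,[(433,318),(433,130)],(170,250))):
    for z in (.009,):
        w=cast(c,[((x+.5)/5-.5+o[0],(y+.5)/5-.5+o[1]) for x,y in P],z)[:,:2]; print(((w-S)@M.T*1000).round(1))
E
```

```text
[[ 78.4 -59.2]
 [-89.6 -59.8]]
[[-90.   59.2]
 [-91.2 -56.9]]
```

```bash
python3 -m inch '[{"delta_pos":[0.3,-0.1,0],"rotation":[0,0,0]},{"delta_pos":[0.3,-0.1,0],"rotation":[0,0,0]},{"delta_pos":[0,0,0],"rotation":[0,0,0]},{"delta_pos":[0,0,0],"rotation":[0,0,0]},{"delta_pos":[0,0,0],"rotation":[0,0,0]}]'
python3 -c "
from h import *
plan([.5496,.2681,.0293],-60.6)"
python3 -m inch '[{"delta_pos":[0,0,0],"rotation":[0,0,0]},{"delta_pos":[0,0,0],"rotation":[0,0,0]},{"delta_pos":[0,0,0],"rotation":[0,0,0]}]' 4.5
python3 -m inch '[{"delta_pos":[0,0,-1],"rotation":[0,0,0]},{"delta_pos":[0,0,-3],"rotation":[0,0,0]},{"delta_pos":[0,0,-4],"rotation":[0,0,0]},{"delta_pos":[-3,0,-4],"rotation":[0,0,0]},{"delta_pos":[-4,2,0],"rotation":[0,0,0]},{"delta_pos":[-4,3,0],"rotation":[0,0,0]},{"delta_pos":[-3,4,0],"rotation":[0,0,0]},{"delta_pos":[-2,4,0],"rotation":[0,0,0]},{"delta_pos":[0,0,0],"rotation":[0,0,0]}]'
python3 - <<'E'
from h import *
plan()
c=camera('top');cv2.imwrite('pics/t17.png',cv2.resize(c['color'][90:240,120:280,::-1],None,fx=4,fy=4,interpolation=2))
c=camera('side');cv2.imwrite('pics/s17.png',cv2.resize(c['color'][250:350,170:330,::-1],None,fx=5,fy=5,interpolation=2))
E
```

```text
time_s: 30.3
eef_pos: [0.5497, 0.2664, 0.0294]
eef_rot: [0.001, 0.967, 0.253, -0.002]
wrist_force: [-6.5, -6.8, 14.7]
opening: 0.154
t 30.3 tcp [0.5497 0.2664 0.0294] jaw -60.7 tilt [-0.0026 -0.0023] q6 1.32 open 0.154 F [-6.5 -6.8 14.7]
tool delta cm [ 0.07 -0.16  0.01]
rot about tool z rad (tool down) -0.002
time_s: 30.6
eef_pos: [0.5505, 0.2678, 0.0279]
eef_rot: [-0.0, 0.967, 0.253, -0.0]
wrist_force: [0.0, -0.5, 0.1]
opening: 0.527
time_s: 31.5
eef_pos: [0.4757, 0.0719, 0.1493]
eef_rot: [0.001, 0.968, 0.251, 0.001]
wrist_force: [0.2, 1.1, 1.3]
opening: 0.527
t 31.5 tcp [0.4757 0.0719 0.1493] jaw -61.0 tilt [ 0.0018 -0.0017] q6 0.97 open 0.527 F [0.2 1.1 1.3]
```

View pics/s17.png

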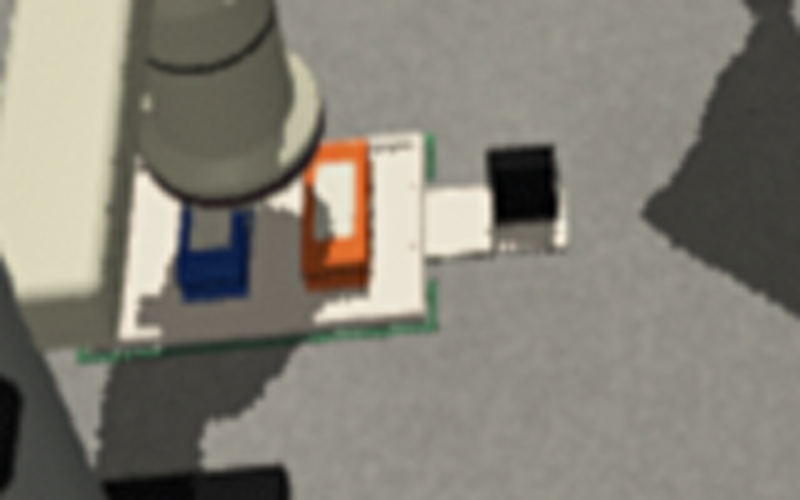

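View pics/t17.png

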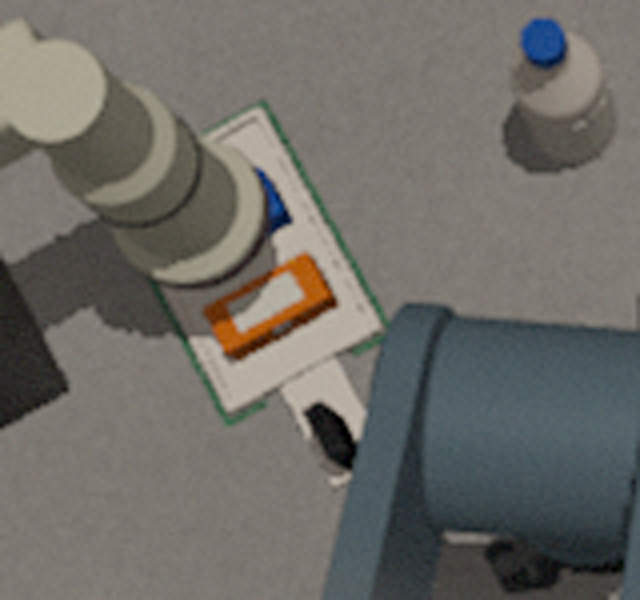

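```bash
python3 - <<'E'
from h import *
a=camera('top'); b=camera('side')
S=np.array([.6716,.3368]); th=np.radians(29.4); M=np.array([[np.cos(th),np.sin(th)],[-np.sin(th),np.cos(th)]])
for c,P,o,k in((a,[(263,110),(385,327),(230,411)],(120,90),4),(b,[(423,316),(422,134)],(170,250),5)):
        w=cast(c,[((x+.5)/k-.5+o[0],(y+.5)/k-.5+o[1]) for x,y in P],.009)[:,:2]; print(((w-S)@M.T*1000).round(1))
plan([.5987,.0248,.15],-36)
print("dial bar (side) predicted", proj(b,[[.5987,.0248,.097]]), "top",proj(a,[[.5987,.0248,.097]]))
E
```

```text
[[ 81.2 -57.1]
 [-86.  -57.9]
 [-84.5  52.8]]
[[-84.9  57.5]
 [-85.2 -54.9]]
t 31.7 tcp [0.4752 0.077  0.1486] jaw -60.7 tilt [0.0003 0.0004] q6 0.97 open 0.525 F [ 0.3  0.1 -1.1]
tool delta cm [ 8.21 10.6  -0.14]
rot about tool z rad (tool down) -0.43
dial bar (side) predicted [[296.06544152 203.65112955]] top [[300.18638263 172.61563947]]
```

```bash
python3 - <<'E'
from h import *
c=camera('side');cv2.imwrite('pics/s18.png',cv2.resize(c['color'][190:250,260:335,::-1],None,fx=8,fy=8,interpolation=2))
im=cv2.imread("pics/top11.png") if 0 else cv2.imread("pics/top0.png");cv2.imwrite('pics/t18.png',cv2.resize(im[140:215,265:340],None,fx=8,fy=8,interpolation=2))
E
```

```text
(no output)
```

View pics/t18.png

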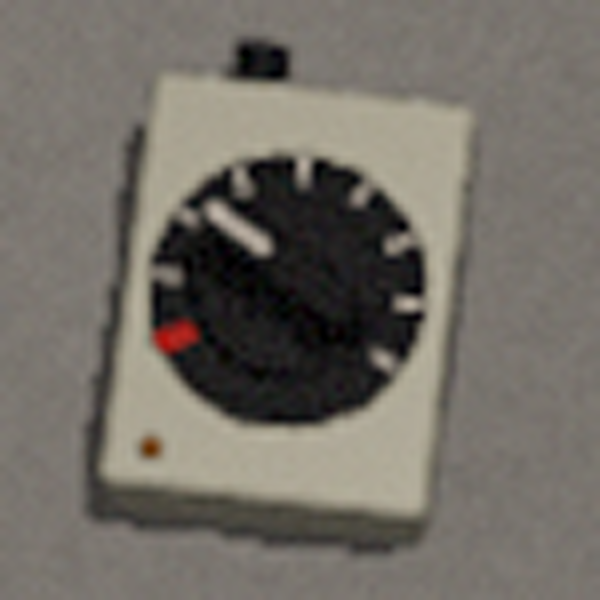

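View pics/s18.png

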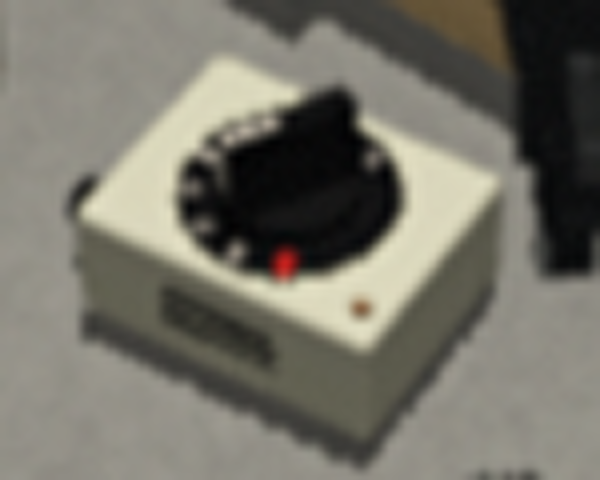

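```bash
python3 -m inch '[{"delta_pos":[0,0,0],"rotation":[0,0,-0.14]},{"delta_pos":[0,0,0],"rotation":[0,0,-0.14]},{"delta_pos":[0,0,0],"rotation":[0,0,-0.14]},{"delta_pos":[0,0,0],"rotation":[0,0,0]}]'
python3 -c "
from h import *
plan([.598,.0247,.13],-36.5)"
```

```text
time_s: 32.15
eef_pos: [0.475, 0.0776, 0.1482]
eef_rot: [-0.0, 0.893, 0.451, -0.0]
wrist_force: [-0.4, 0.0, 0.5]
opening: 0.529
t 32.1 tcp [0.475  0.0776 0.1482] jaw -36.4 tilt [-0.0004  0.0002] q6 0.55 open 0.529 F [-0.4  0.   0.5]
tool delta cm [ 3.04 13.05  1.81]
rot about tool z rad (tool down) 0.002
```

```bash
python3 -m inch '[{"delta_pos":[0.6,2.6,0],"rotation":[0,0,0]},{"delta_pos":[0.8,3.2,0],"rotation":[0,0,0]},{"delta_pos":[0.8,3.2,0],"rotation":[0,0,0]},{"delta_pos":[0.6,2.6,0],"rotation":[0,0,0]},{"delta_pos":[0.24,1.45,1],"rotation":[0,0,0]},{"delta_pos":[0,0,0],"rotation":[0,0,0]},{"delta_pos":[0,0,0],"rotation":[0,0,0]},{"delta_pos":[0,0,0],"rotation":[0,0,0]}]'
python3 -c "
from h import *
plan([.598,.0247,.07],-36.5)
c=camera('side');cv2.imwrite('pics/s19.png',cv2.resize(c['color'][150:270,230:370,::-1],None,fx=5,fy=5,interpolation=2))"
```

```text
time_s: 32.95
eef_pos: [0.5972, 0.0238, 0.1383]
eef_rot: [-0.0, 0.893, 0.449, -0.0]
wrist_force: [0.6, 0.1, -0.6]
opening: 0.528
t 33.0 tcp [0.5972 0.0238 0.1383] jaw -36.6 tilt [-0.0007  0.0002] q6 0.48 open 0.528 F [ 0.6  0.1 -0.6]
tool delta cm [0.12 0.01 6.83]
rot about tool z rad (tool down) -0.002
```

View pics/s19.png

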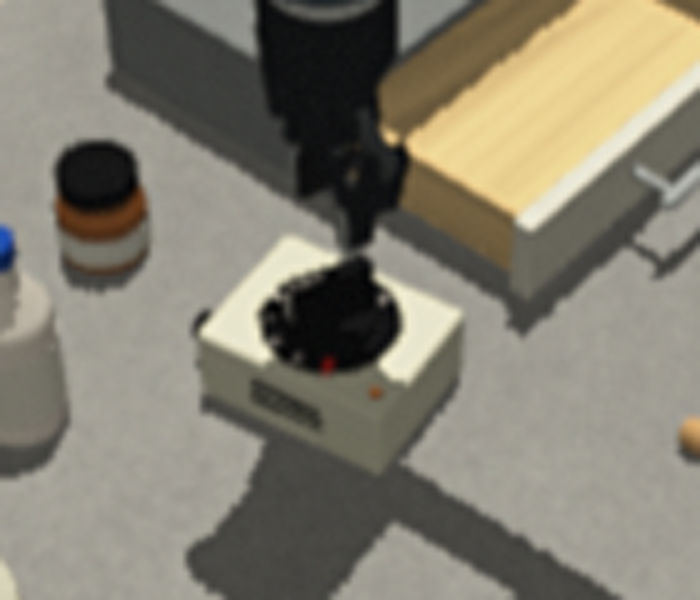

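```bash
python3 -m inch '[{"delta_pos":[0.1,0,2],"rotation":[0,0,0]},{"delta_pos":[0,0,2],"rotation":[0,0,0]},{"delta_pos":[0,0,1.5],"rotation":[0,0,0]},{"delta_pos":[0,0,0.9],"rotation":[0,0,0]},{"delta_pos":[0,0,0],"rotation":[0,0,0]},{"delta_pos":[0,0,0],"rotation":[0,0,0]}]'
python3 -m inch '[{"delta_pos":[0,0,0],"rotation":[0,0,0]},{"delta_pos":[0,0,0],"rotation":[0,0,0]},{"delta_pos":[0,0,0],"rotation":[0,0,0]},{"delta_pos":[0,0,0],"rotation":[0,0,0]}]' 0
python3 -c "
from h import *
plan([.598,.0247,.071],-36.5); print(get_obs()['torque'].round(2))"
```

```text
time_s: 33.6
eef_pos: [0.5989, 0.0236, 0.0748]
eef_rot: [0.0, 0.893, 0.449, 0.0]
wrist_force: [0.5, -0.3, 0.6]
opening: 0.529
time_s: 34.0
eef_pos: [0.5991, 0.0236, 0.0754]
eef_rot: [0.0, 0.893, 0.449, 0.001]
wrist_force: [-2.7, 1.1, 5.8]
opening: 0.147
t 34.0 tcp [0.5991 0.0236 0.0754] jaw -36.6 tilt [ 0.0012 -0.0001] q6 0.48 open 0.147 F [-2.7  1.1  5.8]
tool delta cm [ 0.02 -0.16  0.44]
rot about tool z rad (tool down) -0.002
[ 0.12  0.39 -0.07]
```

```bash
python3 -m inch '[{"delta_pos":[0,0,0],"rotation":[0,0,0.1]},{"delta_pos":[0,0,0],"rotation":[0,0,0.12]},{"delta_pos":[0,0,0],"rotation":[0,0,0.12]},{"delta_pos":[0,0,0],"rotation":[0,0,0.12]},{"delta_pos":[0,0,0],"rotation":[0,0,0.12]},{"delta_pos":[0,0,0],"rotation":[0,0,0.12]},{"delta_pos":[0,0,0],"rotation":[0,0,0.12]},{"delta_pos":[0,0,0],"rotation":[0,0,0.12]},{"delta_pos":[0,0,0],"rotation":[0,0,0.12]},{"delta_pos":[0,0,0],"rotation":[0,0,0]}]'
python3 -c "
from h import *
plan([.598,.0247,.071],-36.5-120); print(get_obs()['torque'].round(2))"
```

```text
time_s: 35.0
eef_pos: [0.5982, 0.0257, 0.0754]
eef_rot: [-0.001, 0.998, -0.066, -0.0]
wrist_force: [-5.8, 7.4, 8.9]
opening: 0.147
t 35.0 tcp [0.5982 0.0257 0.0754] jaw -97.5 tilt [-0.0006  0.0029] q6 1.54 open 0.147 F [-5.8  7.4  8.9]
tool delta cm [-0.01  0.1   0.44]
rot about tool z rad (tool down) 1.03
[ 1.27  0.92 -0.04]
```

```bash
python3 -m inch '[{"delta_pos":[0,0,0],"rotation":[0,0,0.12]},{"delta_pos":[0,0,0],"rotation":[0,0,0.12]},{"delta_pos":[0,0,0],"rotation":[0,0,0.12]},{"delta_pos":[0,0,0],"rotation":[0,0,0.12]},{"delta_pos":[0,0,0],"rotation":[0,0,0.12]},{"delta_pos":[0,0,0],"rotation":[0,0,0.12]},{"delta_pos":[0,0,0],"rotation":[0,0,0.12]},{"delta_pos":[0,0,0],"rotation":[0,0,0.12]},{"delta_pos":[0,0,0],"rotation":[0,0,0.07]},{"delta_pos":[0,0,0],"rotation":[0,0,0]}]'
python3 -c "
from h import *
plan([.598,.0247,.071],-36.5-120); print(get_obs()['torque'].round(2))
c=camera('side');cv2.imwrite('pics/s20.png',cv2.resize(c['color'][150:270,230:370,::-1],None,fx=5,fy=5,interpolation=2))"
```

```text
time_s: 36.0
eef_pos: [0.5995, 0.0274, 0.0754]
eef_rot: [-0.003, 0.836, -0.548, -0.0]
wrist_force: [0.8, 14.8, 4.9]
opening: 0.151
t 36.0 tcp [0.5995 0.0274 0.0754] jaw -156.5 tilt [0.0025 0.0055] q6 2.57 open 0.151 F [ 0.8 14.8  4.9]
tool delta cm [0.19 0.25 0.44]
rot about tool z rad (tool down) 0.001
[ 2.37 -0.1  -0.09]
```

View pics/s20.png

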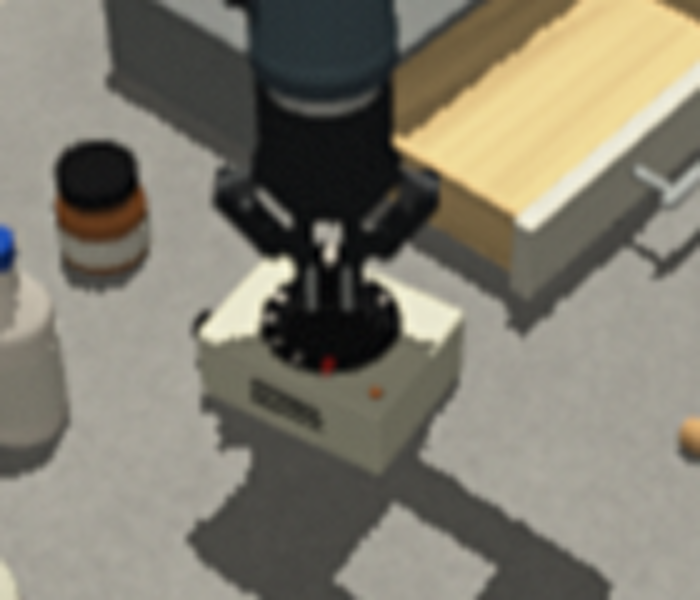

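```bash
python3 -m inch '[{"delta_pos":[0.2,0.2,0],"rotation":[0,0,0]},{"delta_pos":[0,0,0],"rotation":[0,0,0]}]'
python3 -m inch '[{"delta_pos":[0,0,0],"rotation":[0,0,0]},{"delta_pos":[0,0,0],"rotation":[0,0,0]},{"delta_pos":[0,0,0],"rotation":[0,0,0]}]' 4.5
python3 -m inch '[{"delta_pos":[0,0,-2],"rotation":[0,0,0]},{"delta_pos":[0,0,-4],"rotation":[0,0,0]},{"delta_pos":[0,0,-4],"rotation":[0,0,0]},{"delta_pos":[0,0,-3],"rotation":[0,0,0]},{"delta_pos":[0,0,0],"rotation":[0,0,0]}]'
python3 -c "
from h import *
plan([.40,-.13,.2],-16.4)
print(np.array(get_obs()['q']).round(2))"
```

```text
time_s: 36.25
eef_pos: [0.5994, 0.0272, 0.0754]
eef_rot: [-0.005, 0.837, -0.547, -0.001]
wrist_force: [6.6, 24.8, 2.4]
opening: 0.149
time_s: 36.55
eef_pos: [0.5975, 0.0206, 0.0743]
eef_rot: [0.0, 0.837, -0.547, 0.0]
wrist_force: [-0.6, -0.3, 0.4]
opening: 0.527
time_s: 37.05
eef_pos: [0.6007, 0.0198, 0.2101]
eef_rot: [-0.002, 0.837, -0.548, 0.005]
wrist_force: [0.7, -0.5, 1.3]
opening: 0.527
t 37.0 tcp [0.6007 0.0198 0.2101] jaw -156.4 tilt [ 0.0096 -0.0019] q6 2.57 open 0.527 F [ 0.7 -0.5  1.3]
tool delta cm [ 5.69 24.39  0.85]
rot about tool z rad (tool down) 0.698
[-0.16  0.25  1.57 -0.    1.31  2.57]
```

```bash
python3 -m inch '[{"delta_pos":[0.8,3.5,0],"rotation":[0,0,0]},{"delta_pos":[0.95,4.2,0],"rotation":[0,0,0]},{"delta_pos":[0.95,4.2,0],"rotation":[0,0,0]},{"delta_pos":[0.95,4.2,0],"rotation":[0,0,0]},{"delta_pos":[0.95,4.2,0],"rotation":[0,0,0]},{"delta_pos":[0.95,4,0],"rotation":[0,0,0]},{"delta_pos":[0,0,0],"rotation":[0,0,-0.145]},{"delta_pos":[0,0,0],"rotation":[0,0,-0.145]},{"delta_pos":[0,0,0],"rotation":[0,0,-0.145]},{"delta_pos":[0,0,0],"rotation":[0,0,-0.145]}]' 3
python3 -m inch '[{"delta_pos":[0,0,0],"rotation":[0,0,-0.145]},{"delta_pos":[0,0,0],"rotation":[0,0,-0.145]},{"delta_pos":[0,0,0],"rotation":[0,0,-0.145]},{"delta_pos":[0,0,0],"rotation":[0,0,-0.145]},{"delta_pos":[0,0,0],"rotation":[0,0,-0.145]},{"delta_pos":[0,0,0],"rotation":[0,0,-0.145]},{"delta_pos":[0,0,0],"rotation":[0,0,-0.145]},{"delta_pos":[0,0,0],"rotation":[0,0,-0.145]},{"delta_pos":[0,0,0],"rotation":[0,0,-0.145]},{"delta_pos":[0,0,0],"rotation":[0,0,-0.145]}]'
python3 -m inch '[{"delta_pos":[0,0,0],"rotation":[0,0,-0.145]},{"delta_pos":[0,0,0],"rotation":[0,0,-0.145]},{"delta_pos":[0,0,0],"rotation":[0,0,-0.12]},{"delta_pos":[0,0,0],"rotation":[0,0,0]}]'
python3 - <<'E'
from h import *
plan([.4236,-.2145,.2],-16.4)
c=camera('top');cv2.imwrite('pics/t21.png',c['color'][:,:,::-1])
cv2.imwrite('pics/t21z.png',cv2.resize(c['color'][140:215,265:340,::-1],None,fx=7,fy=7,interpolation=2))
c=camera('side');cv2.imwrite('pics/s21.png',c['color'][:,:,::-1])
E
```

```text
time_s: 38.05
eef_pos: [0.3964, -0.1276, 0.2034]
eef_rot: [-0.0, 0.959, -0.283, -0.001]
wrist_force: [-0.3, 0.0, 0.2]
opening: 0.354
time_s: 39.05
eef_pos: [0.3965, -0.1274, 0.2033]
eef_rot: [-0.001, 0.905, 0.425, -0.0]
wrist_force: [1.2, -0.1, -0.1]
opening: 0.346
time_s: 39.45
eef_pos: [0.3966, -0.1274, 0.2034]
eef_rot: [-0.001, 0.801, 0.598, -0.0]
wrist_force: [-0.7, 1.1, -0.1]
opening: 0.352
t 39.5 tcp [ 0.3966 -0.1274  0.2034] jaw -16.5 tilt [-0.0013  0.0006] q6 -0.31 open 0.352 F [-0.7  1.1 -0.1]
tool delta cm [-7.58  5.07  0.33]
rot about tool z rad (tool down) -0.003
```

View pics/t21.png

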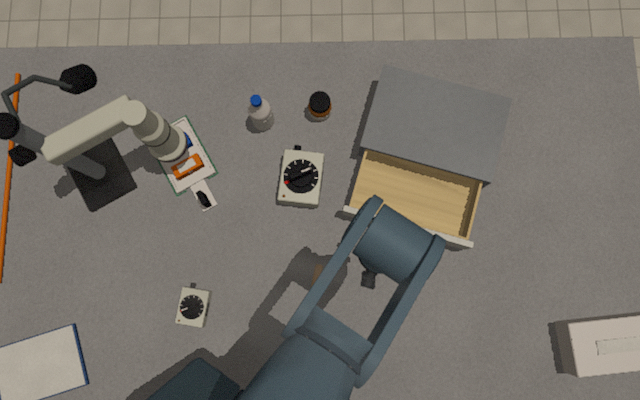

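View pics/s21.png

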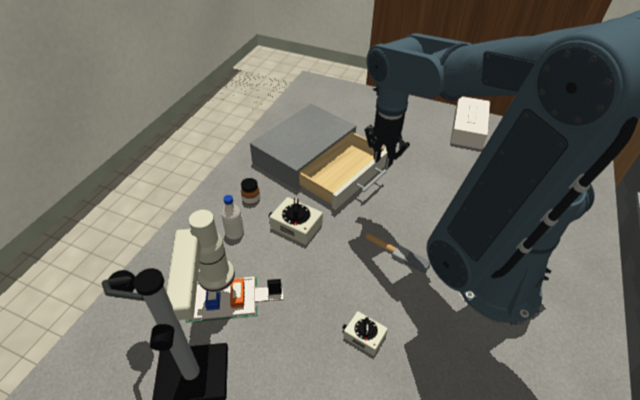

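View pics/t21z.png

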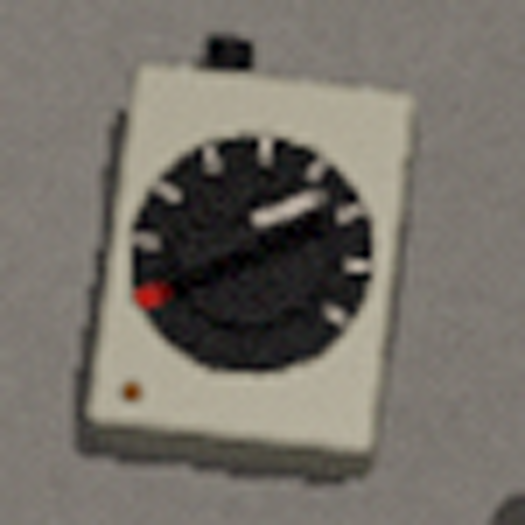

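The pointer now points at the sixth tick. I'll check its angle numerically, then shut the drawer.

```bash
python3 - <<'E'
from h import *
c=camera('top'); f=lambda P,z:cast(c,[((x+.5)/7-.5+265,(y+.5)/7-.5+140) for x,y in P],z)[:,:2]
p=f([(255,220),(322,196)],.097); d=p[1]-p[0]
e=f([(90,415),(138,65),(412,100),(370,448)],.055); l=e[1]-e[0]+e[2]-e[3]
a=np.degrees(np.arctan2(d[1],d[0])); b=np.degrees(np.arctan2(l[1],l[0])); print("pointer",a,"lamp",b,"level",(120-(a-b))/30)
plan([.4236,-.2145,.2],-16.4)
E
python3 -m inch '[{"delta_pos":[-2.5,1.7,0],"rotation":[0,0,0]},{"delta_pos":[-2.6,1.7,0],"rotation":[0,0,0]},{"delta_pos":[-2.5,1.7,3],"rotation":[0,0,0]},{"delta_pos":[0,0,4],"rotation":[0,0,0]},{"delta_pos":[0,0,0],"rotation":[0,0,0]},{"delta_pos":[0,0,0],"rotation":[0,0,0]}]'
python3 - <<'E'
from h import *
plan([.4236,-.2145,.037],-16.4)
c=camera('side');cv2.imwrite('pics/s22.png',cv2.resize(c['color'][120:240,290:430,::-1],None,fx=5,fy=5,interpolation=2))
E
```

```text
pointer -70.61404305752782 lamp -7.441641125318657 level 6.105746731073639
t 39.6 tcp [ 0.3969 -0.1274  0.2039] jaw -16.8 tilt [-0.0006  0.0003] q6 -0.30 open 0.347 F [ 0.2 -0.3  0. ]
tool delta cm [-7.57  5.07  0.38]
rot about tool z rad (tool down) -0.006
time_s: 40.2
eef_pos: [0.4238, -0.2141, 0.134]
eef_rot: [-0.001, 0.802, 0.597, -0.0]
wrist_force: [0.6, -0.2, 1.6]
opening: 0.348
t 40.2 tcp [ 0.4238 -0.2141  0.134 ] jaw -16.6 tilt [-0.002   0.0018] q6 -0.43 open 0.348 F [ 0.6 -0.2  1.6]
tool delta cm [-0.05  0.02  9.7 ]
rot about tool z rad (tool down) -0.004
```

View pics/s22.png

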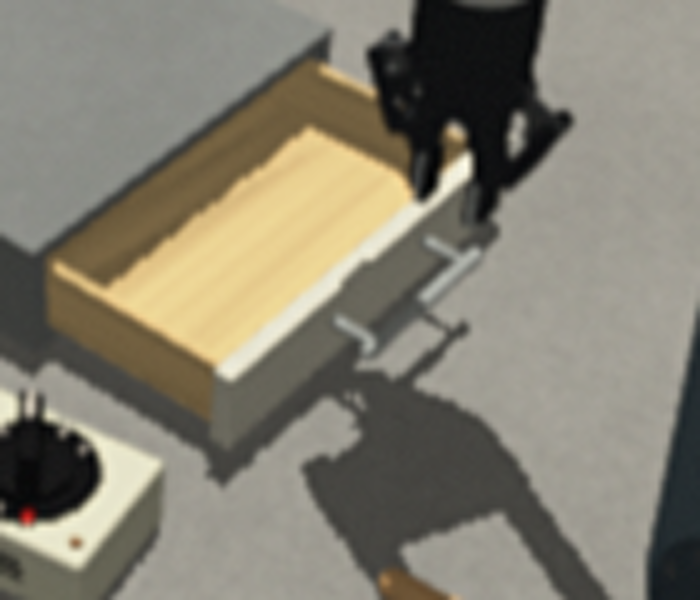

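```bash
python3 - <<'E'
from h import *
c=camera('side'); print(cast(c,[(364,190),(385.6,171),(374.8,180.5)],.052).round(4)); print(proj(c,[[.4236,-.2145,.052]]))
plan([.4236,-.2145,.037],-16.4)
E
```

```text
[[ 0.4468 -0.1554  0.052 ]
 [ 0.4104 -0.2702  0.052 ]
 [ 0.429  -0.2115  0.052 ]]
[[376.67300277 180.38243765]]
t 40.3 tcp [ 0.4253 -0.2151  0.1361] jaw -16.6 tilt [ 0.0019 -0.0016] q6 -0.43 open 0.349 F [ 0.2 -0.8  0.6]
tool delta cm [ 0.02 -0.2   9.91]
rot about tool z rad (tool down) -0.003
```

```bash
python3 -m inch '[{"delta_pos":[0,0.1,3],"rotation":[0,0,0]},{"delta_pos":[0,0,2.5],"rotation":[0,0,0]},{"delta_pos":[0,0,2],"rotation":[0,0,0]},{"delta_pos":[0,0,1.5],"rotation":[0,0,0]},{"delta_pos":[0,0,0.6],"rotation":[0,0,0]},{"delta_pos":[0,0,0],"rotation":[0,0,0]},{"delta_pos":[0,0,0],"rotation":[0,0,0]}]'
python3 -m inch '[{"delta_pos":[0,0,0],"rotation":[0,0,0]},{"delta_pos":[0,0,0],"rotation":[0,0,0]},{"delta_pos":[0,0,0],"rotation":[0,0,0]},{"delta_pos":[0,0,0],"rotation":[0,0,0]}]' 0
python3 -c "
from h import *
plan([.5699,-.2576,.038],-16.4)"
```

```text
time_s: 41.0
eef_pos: [0.4264, -0.2156, 0.0398]
eef_rot: [0.001, 0.801, 0.598, 0.0]
wrist_force: [0.4, -0.2, 0.3]
opening: 0.35
time_s: 41.4
eef_pos: [0.4266, -0.2158, 0.0398]
eef_rot: [0.001, 0.802, 0.598, 0.0]
wrist_force: [-0.1, 0.6, 7.1]
opening: 0.098
t 41.4 tcp [ 0.4266 -0.2158  0.0398] jaw -16.6 tilt [ 0.0024 -0.0018] q6 -0.43 open 0.098 F [-0.1  0.6  7.1]
tool delta cm [ 0.08 14.93  0.23]
rot about tool z rad (tool down) -0.003
```

```bash
python3 -m inch '[{"delta_pos":[0,0.7,0],"rotation":[0,0,0]},{"delta_pos":[0,1.7,0],"rotation":[0,0,0]},{"delta_pos":[0,2,0],"rotation":[0,0,0]},{"delta_pos":[0,2,0],"rotation":[0,0,0]},{"delta_pos":[0,2,0],"rotation":[0,0,0]},{"delta_pos":[0,2,0],"rotation":[0,0,0]},{"delta_pos":[0,2,0],"rotation":[0,0,0]},{"delta_pos":[0,1.3,0],"rotation":[0,0,0]},{"delta_pos":[0,0.8,0],"rotation":[0,0,0]},{"delta_pos":[0,0,0],"rotation":[0,0,0]}]'
python3 -m inch '[{"delta_pos":[0,0.4,0],"rotation":[0,0,0]},{"delta_pos":[0,0.3,0],"rotation":[0,0,0]},{"delta_pos":[0,0,0],"rotation":[0,0,0]},{"delta_pos":[0,0,0],"rotation":[0,0,0]}]'
python3 -c "
from h import *
plan([.5699,-.2576,.038],-16.4)"
```

```text
time_s: 42.4
eef_pos: [0.5661, -0.2582, 0.0399]
eef_rot: [0.002, 0.802, 0.598, 0.0]
wrist_force: [-0.6, -6.1, 7.0]
opening: 0.098
time_s: 42.8
eef_pos: [0.5693, -0.2592, 0.0398]
eef_rot: [-0.001, 0.802, 0.598, -0.002]
wrist_force: [-9.4, -2.1, 14.1]
opening: 0.105
t 42.8 tcp [ 0.5693 -0.2592  0.0398] jaw -16.6 tilt [-0.0031 -0.0009] q6 -0.32 open 0.105 F [-9.4 -2.1 14.1]
tool delta cm [0.17 0.01 0.18]
rot about tool z rad (tool down) -0.003
```

```bash
python3 -m inch '[{"delta_pos":[0,0,0],"rotation":[0,0,0]},{"delta_pos":[0,0,0],"rotation":[0,0,0]},{"delta_pos":[0,0,0],"rotation":[0,0,0]}]' 3
python3 -m inch '[{"delta_pos":[0,0,-2],"rotation":[0,0,0]},{"delta_pos":[0,0,-4],"rotation":[0,0,0]},{"delta_pos":[0,0,-4],"rotation":[0,0,0]},{"delta_pos":[0,0,-5],"rotation":[0,0,0]},{"delta_pos":[0,-3,-2],"rotation":[0,0,0]},{"delta_pos":[-3,-4,0],"rotation":[0,0,0]},{"delta_pos":[-3,-4,0],"rotation":[0,0,0]},{"delta_pos":[-3,-4,0],"rotation":[0,0,0]},{"delta_pos":[-3,-3,0],"rotation":[0,0,0]},{"delta_pos":[0,0,0],"rotation":[0,0,0]}]'
python3 - <<'E'
from h import *
plan()
c=camera('top');cv2.imwrite('pics/t23.png',c['color'][:,:,::-1])
c=camera('side');cv2.imwrite('pics/s23.png',c['color'][:,:,::-1])
E
python3 -m inch '[{"delta_pos":[0,0,0],"rotation":[0,0,0]},{"delta_pos":[0,0,0],"rotation":[0,0,0]}]'
```

```text
time_s: 43.1
eef_pos: [0.5707, -0.2576, 0.0379]
eef_rot: [-0.0, 0.802, 0.598, 0.0]
wrist_force: [0.3, 0.2, -0.1]
opening: 0.348
time_s: 44.1
eef_pos: [0.3609, -0.3235, 0.2081]
eef_rot: [-0.0, 0.803, 0.596, -0.001]
wrist_force: [0.9, 1.0, 0.4]
opening: 0.351
t 44.1 tcp [ 0.3609 -0.3235  0.2081] jaw -16.8 tilt [-0.0013 -0.0003] q6 -0.68 open 0.351 F [0.9 1.  0.4]
time_s: 44.4
eef_pos: [0.3653, -0.3213, 0.2081]
eef_rot: [-0.0, 0.801, 0.599, 0.0]
wrist_force: [0.4, -1.0, -0.3]
opening: 0.349
```

View pics/t23.png

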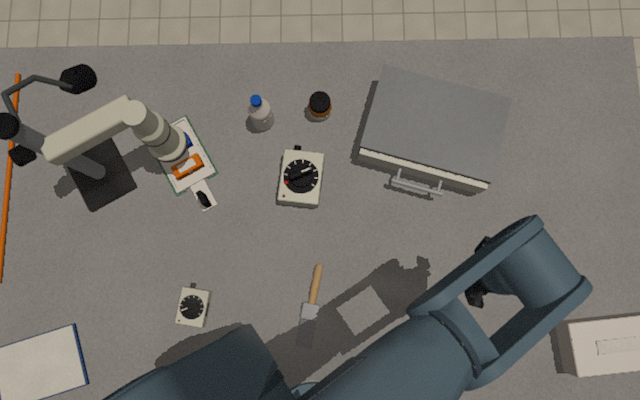

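View pics/s23.png

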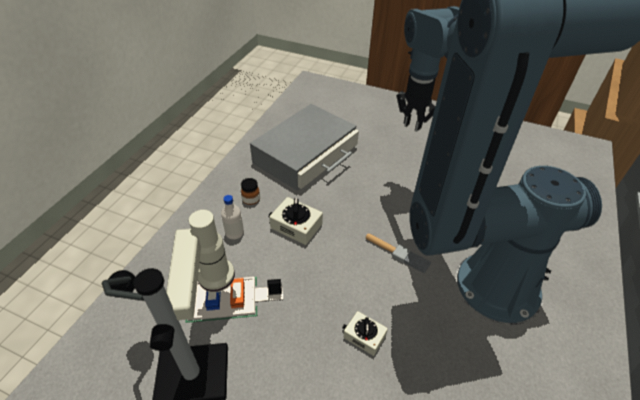

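```bash
python3 - <<'E'
from h import *
a=cv2.imread("pics/top0.png").astype(int);c=camera('top');b=c['color'][:,:,::-1].astype(int)
for n,(x0,y0,x1,y1) in {"drawer":(350,60,520,205),"bottle+jar":(240,85,340,140)}.items():
    d=abs(a-b).max(2)[y0:y1,x0:x1]; print(n,"pixels differing >40:",(d>40).sum())
S=np.array([.6716,.3368]); th=np.radians(29.4); M=np.array([[np.cos(th),np.sin(th)],[-np.sin(th),np.cos(th)]])
hsv=cv2.cvtColor(c["color"],cv2.COLOR_RGB2HSV)
cv2.imwrite('pics/t24.png',cv2.resize(c['color'][105:225,145:265,::-1],None,fx=5,fy=5,interpolation=2))
E
```

```text
drawer pixels differing >40: 0
bottle+jar pixels differing >40: 0
```

View pics/t24.png

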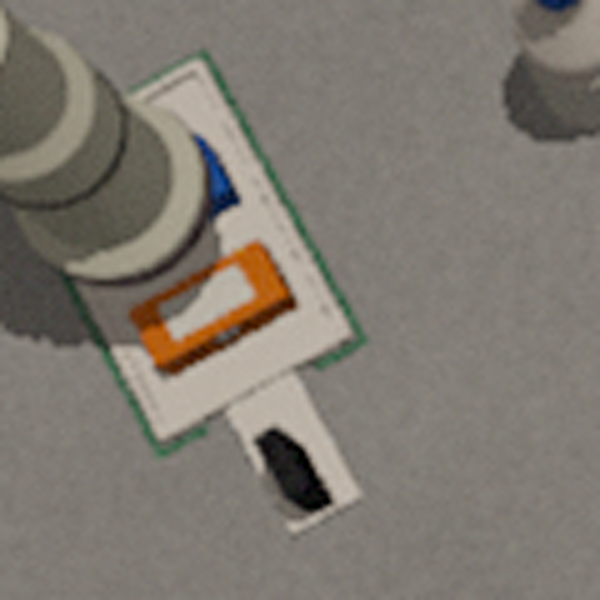

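The tray sits square inside the outline. The drawer, bottle and jar look the same as in the starting picture. Handing in.

```bash
python3 -c "
from bench import hand_in
print(hand_in())"
```

```text
the job is handed in; nothing more can be done
None
```

I did every part of the task and handed the job in at about 44 s; it gave no verdict. Two cases were in the drawer, blue and orange. Both went flat into the tray, the tray was slid by its handle onto the green outline, the dial was turned from level 2 to 6, and the drawer was shut.

What the last checks showed:
- **Tray:** the centre measured about 2 mm from the point under the lens, and I saw no turn relative to the outline. That was measured before I turned the dial; the last picture showed the tray still square on the outline.
- **Cases:** both lie flat and apart in the tray. The microscope head hides part of the blue one from above, but the side view shows it.
- **Dial:** the pointer measured level 6.1. I put the 0.1 down to picture resolution, because the dial drops into its clicks.
- **Drawer:** the handle was back where it had been when shut, and that part of the top picture matched the starting picture.
- **Bottle and jar:** unchanged from the starting picture.
- **Robot:** the gripper was clear of everything at the end.

- **Tray corners:** the two cameras disagreed by a few millimetres, so I averaged them.
- **Dial force:** my small correction of the gripper's position at the dial went the wrong way. It raised the sideways force from 15 to 25 N for a moment before I let go, still under the 40 N limit.
- **Disturbances:** I noticed no knock to the tray and no slackening of the grip.

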